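# Load the honing wheel on its rod

### The job

Mount the wooden honing wheel on the stand's horizontal steel rod: slide the wheel on first, right up against the flange, then the aluminium spacer tube up against the wheel, and finally push the black end cap over the rod's tip until its rim meets the spacer. Let go of everything, and do not push the brush, the tape measure or the small bin about.

Things in the scene. Friction and masses are not known exactly. Their poses are not given: they have to be found in the camera images.
- stand: Fixed wooden stand: plywood board 110 x 100 x 18 mm (x, y), on its middle a wooden post 36 mm wide (x), 24 mm thick (y), top 142 mm above the bench. From the post's -y face a steel flange (36 mm across, 8 mm thick) and a rod stick out horizontally along the stand's own -y axis. Origin: under the middle of the board, on the bench; z up; its position and yaw (up to 0.35 rad) vary.
- rod_root (a point): Point on the rod's axis at the flange's outer face, 120 mm above the bench, 20 mm to -y of the stand's origin; axes as the stand's. From here the rod, 14 mm in diameter, runs 100 mm to -y; its last 12 mm taper to 7 mm in diameter.
- rod_tip (a point): The free end of the rod, on its axis, 100 mm to -y of rod_root.
- rack: Fixed rack: plywood board 70 x 250 x 12 mm (x, y), two wooden end blocks 44 mm wide and 14 mm thick, 66 mm high, centred 115 mm either side of the middle, and between them two steel rails 8 mm in diameter along the rack's y axis, 20 mm apart and with their axes 55 mm above the bench. Wheel, spacer and cap lie across the rails in one row, hole axes along the rack's y, centres 70 mm apart, in any order. Origin: under the middle of its board; yaw up to 0.3 rad varies.
- wheel: Loose wooden wheel, 60 mm in diameter, 28 mm thick, with a through hole 22 mm in diameter (4 mm play all round on the rod). Origin: its centre, on the hole's axis; the hole runs along its y axis. It stands on its rim on the rails, centre 87.5 mm above the bench. 90 g. It may roll about its y axis.
- spacer: Loose aluminium tube, 44 mm in diameter, 40 mm long, with a through hole 22 mm in diameter. Origin: its centre, on the hole's axis; the hole runs along its y axis. Lies on the rails, centre 79 mm above the bench. 80 g.
- cap: Loose black plastic end cap, a cylinder 40 mm in diameter and 46 mm long, with a blind bore 20 mm in diameter and 36 mm deep. Origin: middle of its length, on the axis (23 mm from either end). The bore opens at its +y end, the end towards the stand, so it need not be turned round. Lies on the rails, centre 76.8 mm above the bench. 50 g.
- brush: Loose flat paint brush, 60 x 215 x 15 mm, lying on the bench on the robot's side of the stand. Origin: centre of its underside. Leave it alone.
- tape_measure: Loose tape measure, 58 x 77 x 62 mm, standing on the bench behind the work. Origin: centre of its underside. Leave it alone.
- small_bin: Loose small blue parts bin, 93 x 71 x 51 mm, on the bench behind the rack. Origin: centre of its underside. Leave it alone.
There are look-alikes about, which are no part of the job. What is shaped like the wheel but blue or turquoise is not meant.

How it is judged (in metres and radians):
On the way, in this order (a step that is already met when the one before it is completed fails the run):
1. the wheel is threaded on the rod (x of wheel in the frame of rod_root between -0.006 and 0.006 m and z of wheel in the frame of rod_root between -0.008 and 0.004 m and y of wheel in the frame of rod_root above -0.085 m and angle between the y axis of wheel and the y axis of stand, either way round below 0.2 rad), for 0.2 s.
2. the spacer is threaded on the rod after the wheel (x of spacer in the frame of rod_root between -0.006 and 0.006 m and z of spacer in the frame of rod_root between -0.008 and 0.004 m and y of spacer in the frame of rod_root above -0.085 m and angle between the y axis of spacer and the y axis of stand, either way round below 0.2 rad), for 0.2 s.
At the end, for the whole second after the job is handed in: On the rod, axes within 0.2 rad of its direction, 6 mm sideways and 8 mm below to 4 mm above its axis, and at rest: wheel within 5 mm of the flange, then spacer (centre within 55 mm of the flange; 48 when all touch), then cap over the tip (centre within 100 mm; 91 when all touch) (x of wheel in the frame of rod_root between -0.006 and 0.006 m and z of wheel in the frame of rod_root between -0.008 and 0.004 m and y of wheel in the frame of rod_root above -0.019 m and angle between the y axis of each of wheel, spacer, cap and the y axis of stand, either way round below 0.2 rad and x of spacer in the frame of rod_root between -0.006 and 0.006 m and z of spacer in the frame of rod_root between -0.008 and 0.004 m and y of spacer in the frame of rod_root above -0.055 m and x of cap in the frame of rod_root between -0.006 and 0.006 m and z of cap in the frame of rod_root between -0.008 and 0.004 m and y of cap in the frame of rod_root above -0.1 m and linear speed of each of wheel, spacer, cap below 0.02 m/s).
It fails at once if the brush is moved more than 30 mm (distance of brush from where it was at the start of the episode above 0.03 m).
It fails at once if the tape measure is moved more than 30 mm (distance of tape_measure from where it was at the start of the episode above 0.03 m).
It fails at once if the small bin is moved more than 30 mm (distance of small_bin from where it was at the start of the episode above 0.03 m).
It also fails if it takes over 72 s, if anything falls off the work surface, if the arm or the gripper's body presses on something with over 40 N, if the wrist force passes 120 N, or if a joint passes its speed limit or range.

### The arm

A 6-joint arm with a two-finger parallel gripper is mounted at the origin on a cart in front of the work surface, level with it; the furniture and walls round the work are solid. World frame = base frame: x ahead of the robot, y to its left, z up, the work surface at z = 0. Lengths are in m, angles in degrees, forces in N, time in s.
With the tool pointing down it reaches from about 0.3 to 0.75 m from the base axis. Payload 8.5 kg.
Tool frame: the origin (TCP) lies at the very end of the fingers, on their centre line; the grasp point (between the pads) lies 19 mm behind it; z points along the fingers, y is the direction in which the jaws open and shut (so a half turn about z gives the same grasp; the last joint's range is limited). The gripper opens to 85 mm and grips with 20 to 120 N. Pads are 22 mm wide; open, the fingers measure 114 mm over their backs; the gripper's body (76 mm by 85 mm) begins 54 mm behind the grasp point. The pads swing forward as they close: fully open they stand 13 mm farther back than shut.
Start: joints at [63.467, 21.807, 74.336, -0, 83.858, -12.336], TCP at [0.135, 0.533, 0.231] pointing down, gripper open.
Joint ranges: [-178.18, 178.18], [-50.72, 133.34], [12.68, 142.11], [-81.47, 261.47], [9.98, 163.14], [-165.26, 165.26]. Speed limits (degrees/s): [136.94, 136.94, 180, 180, 180, 180].

### API

Orientations are given as a 3x3 rotation matrix whose columns are the frame's x, y, z axes.
In Python, from rig import env, vision, close_job, spotter gives the robot as it stands. The module is installed in compiled form; this text tells all that it offers.
- The arm moves only by the tool jog_arm, never from a script. Its argument "plan" is a list that holds one entry, the list of rows, each a list of 6 numbers: the shift along the tool's x, y, z in units of 40 mm (1.0 is 40 mm), then the turn, a rotation vector about the tool's x, y, z in units of 0.15 rad (1.0 is 0.15 rad). A call has 1 to 10 rows; each row shifts and turns the commanded pose from where the row before left it, along the tool's axes as they then stand; what a row does not reach is not made up. A row lasts 1/10 s, in which the tool goes at most 50 mm and 8.59 degrees, less where a joint would pass 70% of its speed; a pose out of reach is approached as far as the arm can. A call with a number of a shift or a turn outside -1 to 1 is refused whole. A call with a gripper value outside its range is refused whole. "grip" is the opening, from -1 (shut) to 1 (fully open), set as the call begins (left out, the last holds). The fingers move at their own pace and stop on an object; "squeeze" is the grip in N (left out, the last holds). Time passes only in rows, so rows that do not move let the fingers close. It gives the time, the measured TCP pose, the force and the opening at its end, in the units of the state.
- env.observe(): the state, without advancing time (a new reading comes with each control period).
- vision.get_image(name): name is "side" or "top" or "wrist"; returns (picture, depth): 400x640x3 uint8, red, green, blue; 400x640 float32, m along the optical axis (not along the pixel's ray), 0 where there is no reading.
- vision.camera_info(name): a dict with "fx", "fy", "cx", "cy" (pixels), "rvec" (rotation vector, rad) and "tvec" (3), from world to camera coordinates, as OpenCV has them. Camera axes: x right, y down, z forward; pixel columns grow to the right and rows downward; lengths in m; the calibration is good to about 2 mm. A picture is of the moment at which its call begins: read the wrist's pose just before it. camera_info takes no time and is no camera call; for the wrist camera it gives the pose at the moment of the call.
- close_job(): hands the job in, once; it reports no verdict.
Trained networks look in the newest picture that a camera, given by its name, has taken for a name from the list of things; names that differ only in an ending like _2 or _b are one class to them, and where a whole thing is asked for, a point or a joint stands for the part that bears it (a point fixed in the world has none). Each returns a list of dicts, best first, with "score" (0 to 1); they miss things now and then, are a little off and sometimes report something else, mostly with a low value. They report only what shows in the picture. A call takes as long as a camera call. They do not tell look-alikes from the thing itself.
- spotter.trace(camera, query): "pixels" (400x640 bool, what is visible of it) and "rect" ([left, top, right, bottom] in pixels, round what is visible of it).
The state is a dict: "time_s": time; "q": joint angles; "qvel": joint speeds; "joint_efforts": joint torques, N m; "position": TCP position; "tool_rot": TCP orientation; "ft_force": force on the tool from outside, world axes, zero at the start; "wrist_torque": the same for the moment, N m; "grip_width": finger opening in m.
Only numpy, scipy, OpenCV 4.12 (cv2) and the standard library are available. Lean on these libraries where they do the work, as an engineer would, in place of code of your own. Each camera call takes 0.05 s, during which the arm holds its last target.

## Working session

There is one attempt and no reset: what is moved stays moved. The work goes in short steps, Python scripts to look and compute and a tool call to move; the robot and the scene stay as the last step left them, time stands still between calls to the robot, and variables do not carry over. Pictures are saved under pics/ and viewed, and the job is handed in when it is done.

Besides the shell and the picture viewer there is one more tool, called after ">>>" by a JSON object that holds its "method" and its "body", one argument or row to a line. jog_arm: Moves the arm, as the interface text tells. Its arguments: {"type":"object","properties":{"plan":{"type":"array"},"grip":{"type":"number"},"squeeze":{"type":"number"}},"required":["plan"]}

```bash
mkdir -p pics; cat > h.py <<'E'
import numpy as np, cv2
from rig import env, vision, close_job, spotter
def cam(n):
    c=vision.camera_info(n); R,_=cv2.Rodrigues(np.array(c['rvec'],float)); return c,R,np.array(c['tvec'],float).ravel()
def cloud(n,depth):
    c,R,t=cam(n); v,u=np.mgrid[0:400,0:640]
    P=np.stack([(u-c['cx'])/c['fx']*depth,(v-c['cy'])/c['fy']*depth,depth],-1)
    return (P-t)@R
def save(n,img): cv2.imwrite('pics/'+n,img[...,::-1])
E
python3 - <<'E'
from h import *
s=env.observe(); print(s)
for n in ['side','top','wrist']:
    im,d=vision.get_image(n); save(n+'0.png',im); np.savez(''+n+'0.npz',im=im,d=d,P=cloud(n,d))
    c,R,t=cam(n); print(n,c['fx'],-R.T@t,R[2])
E
```

```text
{'time_s': 0.0, 'q': array([ 6.34682267e+01,  2.18442026e+01,  7.43883209e+01, -9.21599667e-05,
        8.38579745e+01, -1.23339332e+01]), 'qvel': array([-0.06860291,  0.08350031, -0.04279149,  0.15398853,  0.06204166,
        0.04784491]), 'joint_efforts': array([ 4.82169962e-04, -4.48458374e+01, -2.31281948e+01, -1.75471691e-04,
        4.67577745e-03, -1.43656713e-07]), 'position': array([0.13474229, 0.53291899, 0.23066068]), 'tool_rot': array([[-9.69454521e-01,  2.45270130e-01, -7.04116893e-04],
       [ 2.45270911e-01,  9.69453548e-01, -1.41386116e-03],
       [ 3.35830708e-04, -1.54337349e-03, -9.99998753e-01]]), 'ft_force': array([-0.29565426,  0.2892228 , -0.55624169]), 'wrist_torque': array([-0.01371347, -0.00658861,  0.00215164]), 'grip_width': 0.08493660445748874}
side 405.06397729014753 [0.57826817 0.67836317 0.53630452] [-0.02512354 -0.88750122 -0.46011997]
top 487.28433316493954 [ 0.40903392 -0.14232123  1.20091527] [ 0.13024991  0.00629416 -0.99146122]
wrist 287.5617030913702 [0.05614813 0.55382085 0.37267201] [ 0.30608021 -0.07745113 -0.94884995]
```

View pics/side0.png

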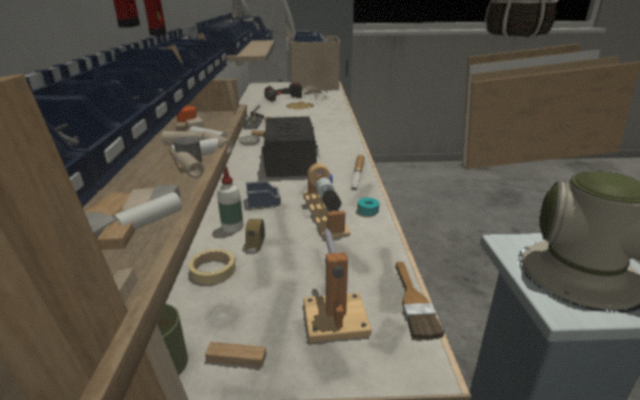

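View pics/top0.png

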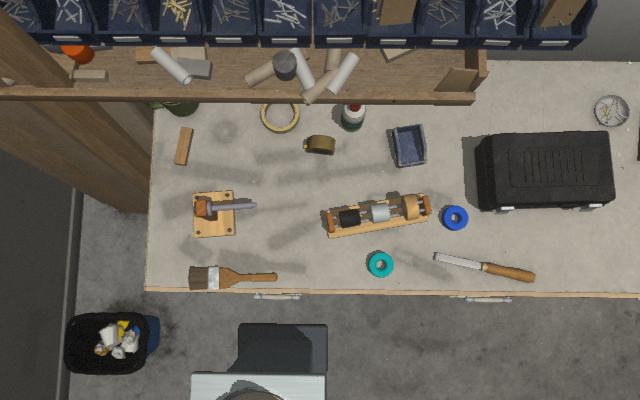

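View pics/wrist0.png

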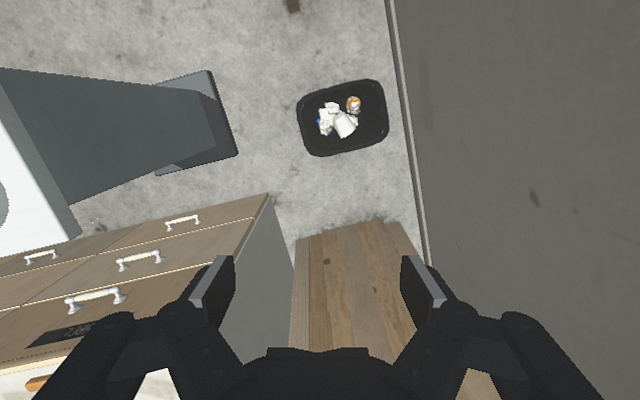

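Top view: the stand is at (214,213) with its rod pointing right (-y). The rack is at (378,215), holding from left to right the black cap (348,217), the aluminium spacer (379,212) and the wooden wheel (411,207). The blue ring (455,218) and the turquoise ring (380,264) are look-alikes lying on the bench. Next I'll measure all of these.

```bash
cat > m.py <<'E'
from h import *
Z=np.load('top0.npz'); im,d,P=Z['im'],Z['d'],Z['P']
crop=im[150:290,180:480]; save('topcrop.png',cv2.resize(crop,None,fx=2.6,fy=2.6,interpolation=cv2.INTER_CUBIC))
im2,d2=vision.get_image('top')
for q in ['wheel','spacer','cap','stand','rack','brush','tape_measure','small_bin']:
    r=spotter.trace('top',q)
    for o in r[:3]:
        m=o['pixels']&(d>0); p=P[m]
        if len(p)<5: continue
        print(q,round(o['score'],2),np.round(o['rect']),m.sum(),'med',np.round(np.median(p,0),4),'lo',np.round(np.percentile(p,2,0),4),'hi',np.round(np.percentile(p,98,0),4))
E
python3 m.py
```

```text
wheel 0.93 [440. 203. 469. 233.] 507 med [ 0.527  -0.471   0.0272] lo [ 0.4981 -0.4993 -0.    ] hi [ 0.5566 -0.4431  0.0328]
wheel 0.71 [401. 192. 419. 219.] 351 med [ 0.5392 -0.3462  0.1098] lo [ 0.5151 -0.3654  0.0682] hi [ 0.5655 -0.3334  0.1179]
wheel 0.68 [367. 252. 395. 280.] 480 med [ 0.4098 -0.2909  0.0276] lo [ 0.3838 -0.3196  0.0006] hi [ 0.4379 -0.2627  0.0326]
spacer 0.85 [370. 203. 390. 222.] 367 med [ 0.5288 -0.2811  0.095 ] lo [ 0.5085 -0.3025  0.0116] hi [ 0.5594 -0.2606  0.1012]
cap 0.9 [341. 209. 361. 226.] 345 med [ 0.5149 -0.2131  0.0936] lo [ 0.497  -0.2356  0.0124] hi [ 0.5366 -0.1909  0.0988]
stand 0.58 [193. 191. 254. 235.] 1941 med [0.5258 0.1043 0.0195] lo [0.477  0.0166 0.0121] hi [0.58   0.1636 0.1429]
stand 0.53 [340. 206. 362. 228.] 314 med [ 0.5167 -0.2127  0.094 ] lo [ 0.4988 -0.2335  0.0819] hi [ 0.5365 -0.1919  0.0989]
rack 0.8 [327. 194. 434. 240.] 1956 med [ 0.5216 -0.2714  0.0132] lo [ 0.4806 -0.4004  0.001 ] hi [ 0.5736 -0.1595  0.0798]
brush 0.75 [371. 201. 389. 222.] 345 med [ 0.5287 -0.2801  0.0953] lo [ 0.5089 -0.3009  0.0652] hi [ 0.5497 -0.2605  0.1013]
brush 0.56 [188. 266. 277. 290.] 1298 med [0.3752 0.0998 0.0134] lo [ 0.3487 -0.0305  0.0017] hi [0.3976 0.1682 0.0189]
brush 0.45 [307. 137. 335. 155.] 543 med [ 0.6962 -0.1424  0.0515] lo [ 0.6819 -0.1762 -0.    ] hi [ 0.7192 -0.1047  0.0642]
tape_measure 0.95 [307. 135. 335. 157.] 494 med [ 0.6957 -0.1422  0.0528] lo [ 0.6821 -0.174   0.0065] hi [ 0.7177 -0.1072  0.0646]
tape_measure 0.48 [193. 192. 258. 240.] 1940 med [0.5252 0.1056 0.0194] lo [0.4762 0.0229 0.0131] hi [0.5801 0.1648 0.1429]
tape_measure 0.32 [370. 202. 386. 221.] 343 med [ 0.5287 -0.2803  0.0953] lo [ 0.5082 -0.3009  0.0675] hi [ 0.5497 -0.2605  0.1013]
small_bin 0.86 [393. 125. 431. 170.] 1247 med [ 0.7054 -0.3675  0.0058] lo [ 0.6541 -0.3995 -0.002 ] hi [ 0.7488 -0.3245  0.0519]
```

View pics/topcrop.png

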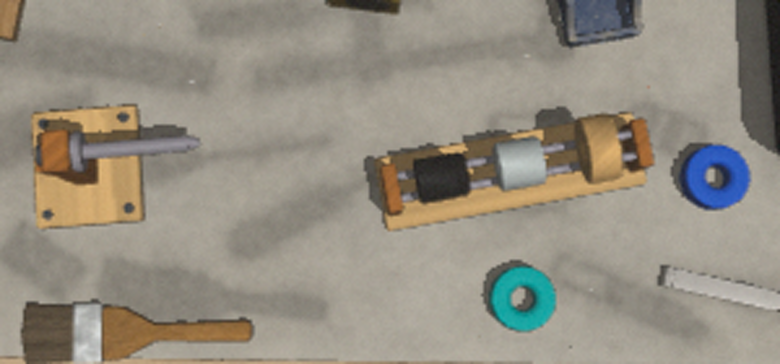

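```bash
cat > m2.py <<'E'
from h import *
from scipy.optimize import least_squares
for n in ['top','side']:
    Z=np.load(n+'0.npz'); im,d,P=Z['im'],Z['d'],Z['P']
    ok=d>0
    # rod
    m=ok&(abs(P[...,2]-.12)<.014)&(P[...,1]<.13)&(P[...,1]>-.06)&(P[...,0]>.45)&(P[...,0]<.6)
    p=P[m]; h=p[:,2]
    print(n,'rod band n',len(p),'y',p[:,1].min(),p[:,1].max(),'z',np.percentile(h,[5,50,95]))
    q=p[(p[:,1]<.075)&(p[:,1]>.0)]
    def f(v):
        x0,a,z0,b=v; yy=q[:,1]
        return np.hypot((q[:,0]-(x0+a*(yy-.03)))*np.cos(a),q[:,2]-(z0+b*(yy-.03)))-.007
    r=least_squares(f,[.53,0,.12,0],loss='soft_l1',f_scale=.001); print(' rod fit x0@y=.03,slope,z0,slope',np.round(r.x,4),len(q),'rms',np.sqrt(np.mean(r.fun**2)))
    # board top
    m=ok&(abs(P[...,2]-.018)<.006)&(P[...,0]>.45)&(P[...,0]<.61)&(P[...,1]<.2)&(P[...,1]>.02)
    p=P[m]; 
    if len(p)>50: print(' board',cv2.minAreaRect(p[:,:2].astype(np.float32)*1000),np.median(p[:,2]))
    m=ok&(P[...,2]>.135)&(P[...,2]<.15)&(P[...,0]>.45)&(P[...,0]<.61)&(P[...,1]<.2)&(P[...,1]>.02); p=P[m]
    if len(p)>10: print(' post top',len(p),cv2.minAreaRect(p[:,:2].astype(np.float32)*1000),np.median(p[:,2]))
    # flange
    # rack
    for nm,(y0,y1),z0 in [('wheel',(-.375,-.32),.0875),('spacer',(-.31,-.25),.079),('cap',(-.245,-.18),.0768)]:
        R={'wheel':.03,'spacer':.022,'cap':.02}[nm]
        m=ok&(P[...,2]>z0-.005)&(P[...,2]<z0+R+.006)&(P[...,0]>.48)&(P[...,0]<.6)&(P[...,1]<y1)&(P[...,1]>y0); p=P[m]
        if len(p)>30: print(' ',nm,len(p),cv2.minAreaRect(p[:,:2].astype(np.float32)*1000),'z',p[:,2].max())
    m=ok&(P[...,2]>.06)&(P[...,2]<.072)&(P[...,0]>.46)&(P[...,0]<.6)&((P[...,1]>-.18)|(P[...,1]<-.37))&(P[...,1]<-.1)&(P[...,1]>-.43); p=P[m]
    for s in (p[p[:,1]>-.27],p[p[:,1]<-.27]):
        if len(s)>5: print('  block',len(s),cv2.minAreaRect(s[:,:2].astype(np.float32)*1000),np.median(s,0))
E
python3 m2.py
```

```text
top rod band n 336 y -0.001449184779596376 0.12453879291588699 z [0.1171752  0.12554254 0.13070142]
 rod fit x0@y=.03,slope,z0,slope [ 0.5378 -0.1014  0.1199  0.0321] 208 rms 0.001567108007639112
 board ((529.1826171875, 117.25717163085938), (110.32279205322266, 100.38385009765625), 5.429806232452393) 0.01799326556587398
 post top 208 ((528.7225952148438, 112.78108215332031), (35.37965393066406, 31.342044830322266), 2.064802408218384) 0.14086028555983904
  wheel 355 ((543.5197143554688, -349.920654296875), (59.71406173706055, 28.435522079467773), 11.260478973388672) z 0.12036272364176676
  spacer 333 ((530.2039184570312, -281.6836853027344), (44.03623580932617, 40.08234786987305), 11.363195419311523) z 0.1058809311792904
  cap 342 ((516.5134887695312, -212.67727661132812), (39.89982986450195, 45.6662712097168), 11.032272338867188) z 0.09984340019230582
  block 111 ((507.84771728515625, -170.1719512939453), (42.53845977783203, 18.897701263427734), 0.42457395792007446) [ 0.50782147 -0.16991049  0.06563352]
  block 121 ((550.6947631835938, -388.4217834472656), (42.41868209838867, 26.051
[... 536 characters left out ...]
eel 236 ((545.1322631835938, -346.05712890625), (57.59249496459961, 32.315391540527344), 11.724916458129883) z 0.11607511949868289
  spacer 180 ((532.7283935546875, -279.199462890625), (41.63138198852539, 44.49650955200195), 11.93880844116211) z 0.09936153288392134
  cap 213 ((518.744384765625, -208.687744140625), (38.364959716796875, 46.42999267578125), 12.515338897705078) z 0.09737997047410785
  block 79 ((509.7585754394531, -166.01950073242188), (41.96923065185547, 15.300518035888672), 9.56971263885498) [ 0.50877327 -0.16388856  0.06456475]
  block 13 ((555.50439453125, -390.0367126464844), (38.430545806884766, 10.402782440185547), 10.134989738464355) [ 0.54339538 -0.39177565  0.06536097]
```

Choosing the wheel: there are three wheel-like things, the blue ring (455,218), the turquoise ring (380,264) and the wooden one on the rack (411,207). Only the wooden one is wood-coloured, 60 x 28 mm and 120 mm high on the rails, and the enlarged crop confirms it.

I take the stand yaw as about 5.35°, with rod_root about (0.531, 0.0976), and the rack yaw as about 11.2°.

>>> {"method": "jog_arm", "body": {
  "plan": [
    [[-0.4, -0.5, 0, 0, 0, 0], [-0.65, -0.8, 0, 0, 0, 0], [-0.65, -0.8, 0, 0, 0, 0], [-0.65, -0.8, 0, 0, 0, 0], [-0.65, -0.8, 0, 0, 0, 0], [-0.65, -0.8, 0, 0, 0, 0], [-0.65, -0.8, 0, 0, 0, 0], [-0.65, -0.8, 0, 0, 0, 0], [-0.65, -0.8, 0, 0, 0, 0], [-0.65, -0.8, 0, 0, 0, 0]]
  ],
  "grip": 1
}}

```text
time_s: 1.6
position: [0.3021, 0.1717, 0.2316]
tool_rot: [[-0.97, 0.245, 0.001], [0.245, 0.97, 0.0], [-0.001, 0.0, -1.0]]
ft_force: [1.8, 1.0, 0.3]
grip_width: 0.0855
```

>>> {"method": "jog_arm", "body": {
  "plan": [
    [[0, 0, 0, 0, 0, 0.9], [0, 0, 0, 0, 0, 0.95], [0, 0, 0, 0, 0, 0.95], [0, 0, 0, 0, 0, 0.95], [0, 0, 0, 0, 0, 0.95], [0, 0, 0, 0, 0, 0.95], [0, 0, 0, 0, 0, 0.95], [0, 0, 0, 0, 0, 0.92], [0, 0, 0, 0, 0, 0], [0, 0, 0, 0, 0, 0]]
  ]
}}

```text
time_s: 2.6
position: [0.3017, 0.1733, 0.2314]
tool_rot: [[-0.197, 0.98, 0.0], [0.98, 0.197, 0.0], [-0.0, 0.0, -1.0]]
ft_force: [-1.1, 0.1, -0.1]
grip_width: 0.0851
```

```bash
cat >> h.py <<'E'
def Rt(yaw): # tool down, tool y at angle yaw(deg)
    a=np.radians(yaw); y=np.array([np.cos(a),np.sin(a),0]); z=np.array([0,0,-1.]); return np.stack([np.cross(y,z),y,z],1)
def delta(pos,yaw):
    from scipy.spatial.transform import Rotation as Ro
    s=env.observe(); R=s['tool_rot']; 
    print('t',round(s['time_s'],2),'pos',np.round(s['position'],4),'yaw',round(np.degrees(np.arctan2(R[1,1],R[0,1])),2),'F',np.round(s['ft_force'],1),'w',round(s['grip_width'],4),'q',np.round(s['q']))
    print('shift units',np.round(R.T@(np.array(pos)-s['position'])/.04,3),'turn',np.round(Ro.from_matrix(R.T@Rt(yaw)).as_rotvec()/.15,3))
E
python3 -c "
from h import *
delta([.544,-.35,.2],11.2)"
```

```text
t 2.6 pos [0.3017 0.1733 0.2314] yaw 11.38 F [-1.1  0.1 -0.1] w 0.0851 q [ 10.   1. 102.  -0.  77.  -1.]
shift units [-14.02    3.356   0.786] turn [0.002 0.    0.021]
```

>>> {"method": "jog_arm", "body": {
  "plan": [
    [[-0.6, 0.15, 0, 0, 0, 0], [-1, 0.25, 0, 0, 0, 0], [-1, 0.25, 0, 0, 0, 0], [-1, 0.25, 0, 0, 0, 0], [-1, 0.25, 0, 0, 0, 0], [-1, 0.25, 0, 0, 0, 0], [-1, 0.25, 0, 0, 0, 0], [-1, 0.25, 0, 0, 0, 0], [-1, 0.25, 0, 0, 0, 0], [-1, 0.25, 0, 0, 0, 0]]
  ]
}}

```text
time_s: 3.6
position: [0.4708, -0.1866, 0.2312]
tool_rot: [[-0.197, 0.98, -0.0], [0.98, 0.197, 0.0], [0.0, -0.0, -1.0]]
ft_force: [-0.0, 0.3, -0.6]
grip_width: 0.0853
```

>>> {"method": "jog_arm", "body": {
  "plan": [
    [[-1, 0.2, 0, 0, 0, 0], [-1, 0.2, 0, 0, 0, 0], [-1, 0.2, 0, 0, 0, 0.02], [-0.5, 0.1, 0, 0, 0, 0], [0, 0, 0, 0, 0, 0], [0, 0, 0, 0, 0, 0]]
  ]
}}

```text
time_s: 4.2
position: [0.5246, -0.3165, 0.2309]
tool_rot: [[-0.192, 0.981, -0.001], [0.981, 0.192, 0.001], [0.001, -0.001, -1.0]]
ft_force: [-0.3, 0.8, 0.1]
grip_width: 0.0853
```

```bash
python3 - <<'E'
from h import *
delta([.544,-.35,.2],11.2)
im,d=vision.get_image('wrist'); save('w1.png',im); P=cloud('wrist',d); np.savez('w1.npz',im=im,d=d,P=P)
for q in ['wheel','spacer']:
    for o in spotter.trace('wrist',q)[:3]:
        p=P[o['pixels']&(d>0)]; print(q,round(o['score'],2),np.round(o['rect']),np.round(np.median(p,0),4) if len(p) else 0)
for nm,(y0,y1),z0 in [('wheel',(-.39,-.318),.0875),('spacer',(-.31,-.25),.079),('cap',(-.245,-.18),.0768)]:
    R={'wheel':.03,'spacer':.022,'cap':.02}[nm]
    m=(d>0)&(P[...,2]>z0)&(P[...,2]<z0+R+.006)&(P[...,0]>.48)&(P[...,0]<.6)&(P[...,1]<y1)&(P[...,1]>y0); p=P[m]
    if len(p)>30: print(' ',nm,len(p),cv2.minAreaRect(p[:,:2].astype(np.float32)*1000),'z',np.percentile(p[:,2],99))
E
```

```text
t 4.2 pos [ 0.5246 -0.3165  0.2309] yaw 11.1 F [-0.3  0.8  0.1] w 0.0853 q [-42.  28.  64.   0.  88. -53.]
shift units [-0.916  0.314  0.771] turn [-0.003 -0.006 -0.012]
wheel 0.98 [276. 253. 319. 298.] [ 0.5273 -0.4635  0.0265]
wheel 0.74 [301. 198. 360. 244.] [ 0.5433 -0.3409  0.1059]
  wheel 1661 ((544.43017578125, -347.7624206542969), (58.35077667236328, 28.564451217651367), 11.34939193725586) z 0.11517161157287174
  spacer 1707 ((531.6524658203125, -279.2068786621094), (42.0843505859375, 40.09359359741211), 10.814022064208984) z 0.0990301579283122
  cap 2233 ((518.0620727539062, -210.15179443359375), (39.066444396972656, 45.71672058105469), 10.674971580505371) z 0.0968700612986264
```

View pics/w1.png

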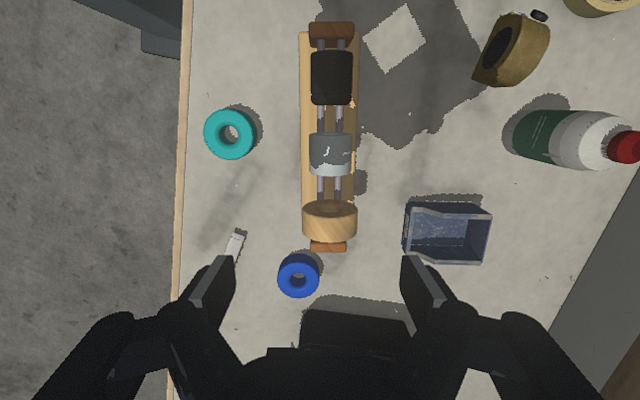

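The wooden wheel is at (330,220) in the wrist view, and its position agrees with the top view to within 2 mm. I'll go down and grip it.

>>> {"method": "jog_arm", "body": {
  "plan": [
    [[-0.45, 0.16, 0, 0, 0, 0], [-0.44, 0.16, 0.3, 0, 0, 0], [0, 0, 0.7, 0, 0, 0], [0, 0, 0.7, 0, 0, 0], [0, 0, 0.7, 0, 0, 0], [0, 0, 0.7, 0, 0, 0], [0, 0, 0.6, 0, 0, 0], [0, 0, 0.4, 0, 0, 0], [0, 0, 0.12, 0, 0, 0], [0, 0, 0, 0, 0, 0]]
  ]
}}

```text
time_s: 5.35
position: [0.5442, -0.3487, 0.0627]
tool_rot: [[-0.192, 0.981, -0.0], [0.981, 0.192, 0.0], [0.0, -0.0, -1.0]]
ft_force: [-0.6, 0.3, 0.1]
grip_width: 0.0853
```

>>> {"method": "jog_arm", "body": {
  "plan": [
    [[0, 0, 0, 0, 0, 0], [0, 0, 0, 0, 0, 0], [0, 0, 0, 0, 0, 0], [0, 0, 0, 0, 0, 0], [0, 0, 0, 0, 0, 0], [0, 0, 0, 0, 0, 0], [0, 0, 0, 0, 0, 0], [0, 0, 0, 0, 0, 0]]
  ],
  "grip": -1,
  "squeeze": 35
}}

```text
time_s: 6.15
position: [0.5446, -0.3496, 0.0638]
tool_rot: [[-0.191, 0.982, 0.002], [0.982, 0.191, -0.001], [-0.002, 0.001, -1.0]]
ft_force: [-1.2, 1.4, 6.6]
grip_width: 0.0552
```

>>> {"method": "jog_arm", "body": {
  "plan": [
    [[0, 0, -0.3, 0, 0, 0], [0, 0, -0.7, 0, 0, 0], [0, 0, -0.7, 0, 0, 0], [0, 0, -0.7, 0, 0, 0], [0, 0, 0, 0, 0, 0], [0, 0, 0, 0, 0, 0]]
  ]
}}

```text
time_s: 6.75
position: [0.5441, -0.3492, 0.159]
tool_rot: [[-0.191, 0.982, 0.0], [0.982, 0.191, -0.0], [-0.0, 0.0, -1.0]]
ft_force: [-0.2, -0.3, -1.8]
grip_width: 0.0547
```

```bash
python3 - <<'E'
from h import *
delta([.5407,-.06,.1],5.35)
im,d=vision.get_image('wrist'); save('w2.png',im); P=cloud('wrist',d); np.savez('w2.npz',im=im,d=d,P=P)
E
```

```text
t 6.75 pos [ 0.5441 -0.3492  0.159 ] yaw 11.0 F [-0.2 -0.3 -1.8] w 0.0547 q [-43.  35.  64.   0.  81. -54.]
shift units [7.114 1.296 1.471] turn [0.002 0.003 0.658]
```

View pics/w2.png

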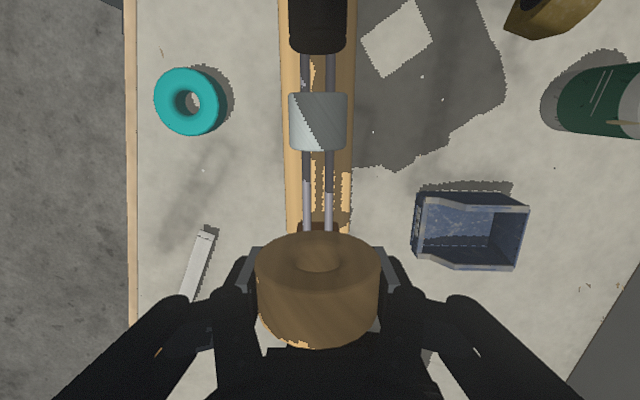

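```bash
python3 - <<'E'
from h import *
Z=np.load('w2.npz'); d,P=Z['d'],Z['P']
T=np.array([.5441,-.3492,.159]); R=Rt(11.0)
q=(P-T)@R  # tool coords
m=(d>0)&(abs(q[...,0])<.03)&(abs(q[...,1])<.036)&(q[...,2]<.03)&(q[...,2]>-.07)
p=q[m]; print(len(p),np.percentile(p,[1,50,99],axis=0))
# front face: points near tool x max, fit circle on rim surface
from scipy.optimize import least_squares
r=p[(p[:,0]<.011)&(p[:,0]>-.012)&(abs(p[:,1])<.024)]
f=lambda v: np.hypot(r[:,1]-v[0],r[:,2]-v[1])-.03
s=least_squares(f,[0,-.02],loss='soft_l1',f_scale=.001); print('wheel centre in tool y,z',s.x,np.std(s.fun),len(r))
fr=p[p[:,0]>.012]; print('front face x',np.percentile(fr[:,0],[50,90,99]),'z range',fr[:,2].min(),fr[:,2].max())
for a in range(-30,31,6):
    k=fr[abs(fr[:,1]-a/1000)<.003]
    print(a,len(k),np.round(np.polyfit(k[:,2],k[:,0],1),3) if len(k)>20 else '', np.round([k[:,2].min(),k[:,2].max()],4) if len(k) else '')
E
```

```text
16872 [[-1.09339366e-02 -3.43502738e-02 -6.91157860e-02]
 [ 1.24969929e-02 -7.81033321e-05 -4.12107079e-02]
 [ 1.82823586e-02  3.43957774e-02  3.05008424e-03]]
wheel centre in tool y,z [ 0.00010908 -0.01913515] 0.0065510535786093265 5720
front face x [0.01445277 0.01536134 0.01843461] z range -0.06999025615323262 0.009362498179075779
-30 939 [-0.057  0.011] [-0.07   -0.0057]
-24 791 [-0.053  0.013] [-0.07   -0.0015]
-18 740 [-0.012  0.014] [-0.0699  0.0041]
-12 803 [0.009 0.015] [-0.0484  0.0064]
-6 655 [0.005 0.014] [-0.0504  0.0094]
0 629 [0.007 0.014] [-0.0504  0.0088]
6 647 [0.005 0.014] [-0.0499  0.0083]
12 803 [0.007 0.015] [-0.0485  0.0078]
18 737 [-0.005  0.015] [-0.07    0.0039]
24 789 [-0.055  0.013] [-0.07   -0.0018]
30 938 [-0.058  0.011] [-0.0699 -0.0059]
```

The wheel is held square, with its centre about 20.5 mm behind the TCP. Next I'll carry it to a point in front of the rod tip.

>>> {"method": "jog_arm", "body": {
  "plan": [
    [[0, 0, 0, 0, 0, 0.35], [0, 0, 0, 0, 0, 0.31], [0.5, 0.07, 0, 0, 0, 0], [0.9, 0.08, 0, 0, 0, 0], [0.9, 0.08, 0, 0, 0, 0], [0.9, 0.08, 0, 0, 0, 0], [0.9, 0.08, 0, 0, 0, 0], [0.9, 0.08, 0, 0, 0, 0], [0.9, 0.08, 0, 0, 0, 0], [0.6, 0.06, 0, 0, 0, 0]]
  ],
  "squeeze": 60
}}

```text
time_s: 7.8
position: [0.5434, -0.0857, 0.1573]
tool_rot: [[-0.094, 0.996, -0.003], [0.996, 0.094, 0.001], [0.002, -0.003, -1.0]]
ft_force: [0.3, -0.0, -0.6]
grip_width: 0.0543
```

>>> {"method": "jog_arm", "body": {
  "plan": [
    [[0.5, 0.06, 0, 0, 0, 0], [0, 0, 0, 0, 0, 0], [0, 0, 0.5, 0, 0, 0], [0, 0, 0.6, 0, 0, 0], [0, 0, 0.39, 0, 0, 0], [0, 0, 0, 0, 0, 0], [0, 0, 0, 0, 0, 0]]
  ]
}}

```text
time_s: 8.5
position: [0.5449, -0.0686, 0.0988]
tool_rot: [[-0.092, 0.996, -0.001], [0.996, 0.092, 0.0], [0.0, -0.001, -1.0]]
ft_force: [0.8, 0.5, -0.4]
grip_width: 0.0548
```

```bash
cat > look.py <<'E'
from h import *
import sys
n=sys.argv[1]
delta([.5445,-.0418,.0995],5.35)
for c in ['wrist','side']:
    im,d=vision.get_image(c); save(f'{c}{n}.png',im); P=cloud(c,d); np.savez(f'{c}{n}.npz',im=im,d=d,P=P)
E
python3 look.py 3
```

```text
t 8.5 pos [ 0.5449 -0.0686  0.0988] yaw 5.3 F [ 0.8  0.5 -0.4] w 0.0548 q [-20.  29.  86.  -0.  65. -25.]
shift units [ 0.668  0.053 -0.017] turn [-0.005 -0.002 -0.006]
```

View pics/wrist3.png

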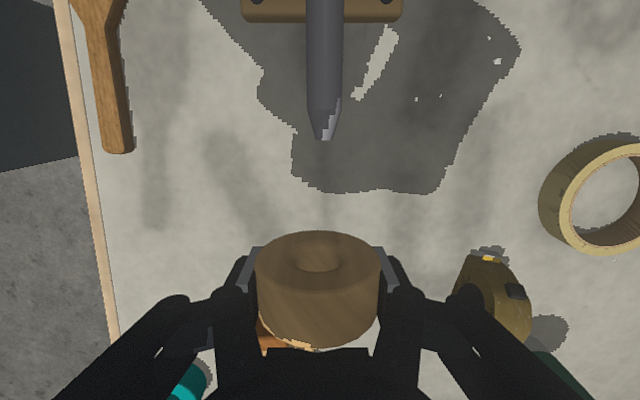

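View pics/side3.png

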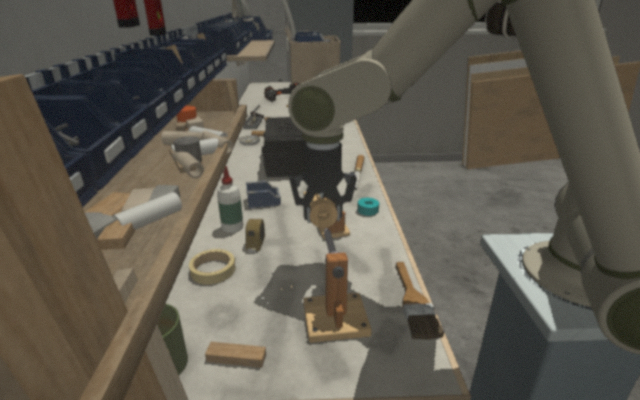

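The wrist view shows the rod tip at (322,138) and the wheel hole at (318,262), nearly in line. I'll measure both in the tool frame, since calibration errors cancel there.

```bash
cat > rel.py <<'E'
from h import *
import sys
from scipy.optimize import least_squares
n,T,yaw,R0=sys.argv[1],np.array(eval(sys.argv[2])),float(sys.argv[3]),float(sys.argv[4])
Z=np.load(f'wrist{n}.npz'); d,P=Z['d'],Z['P']; q=(P-T)@Rt(yaw)
# rod: in front
m=(d>0)&(abs(q[...,1])<.016)&(abs(q[...,2]+.02)<.022)&(q[...,0]>.03)
p=q[m]; print('rod pts',len(p),'tip x',np.percentile(p[:,0],[0.5,2]))
tip=np.percentile(p[:,0],1)
r=p[(p[:,0]>tip+.015)]
f=lambda v: np.hypot(r[:,1]-v[0]-v[1]*(r[:,0]-tip),r[:,2]-v[2]-v[3]*(r[:,0]-tip))-.007
s=least_squares(f,[0,0,-.02,0],loss='soft_l1',f_scale=.0007); print('rod axis @tip y,slope,z,slope (mm)',np.round(s.x*1000,2),np.std(s.fun))
# held part: rim surface
m=(d>0)&(abs(q[...,0])<R0*0+.03)&(abs(q[...,1])<R0*.8)&(q[...,2]<-.02-.45*R0)&(q[...,2]>-.02-R0-.008)
p=q[m]; fx=np.percentile(p[:,0],98); p=p[p[:,0]<fx-.003]
f=lambda v: np.hypot(p[:,1]-v[0],p[:,2]-v[1])-R0
s=least_squares(f,[0,-.02],loss='soft_l1',f_scale=.0007); print('part centre y,z',np.round(s.x*1000,2),'std',np.std(s.fun),len(p),'front x',fx)
# front-face annulus
fm=(d>0)&(abs(q[...,0]-fx)<.0025)&(np.hypot(q[...,1],q[...,2]+.02)<R0+.006)
g=q[fm]; print('face n',len(g),'y',np.percentile(g[:,1],[0.5,99.5]),'z',np.percentile(g[:,2],[.5,99.5]))
E
python3 rel.py 3 "[.5449,-.0686,.0988]" 5.3 0.03
```

```text
rod pts 4777 tip x [0.06902959 0.07065845]
rod axis @tip y,slope,z,slope (mm) [  3.13  -0.19 -20.94   1.19] 0.0005575652917008283
part centre y,z [  0.48 -20.5 ] std 0.0004461402749616501 5263 front x 0.015017134486802457
face n 5809 y [-0.02803471  0.02904573] z [-0.05071766  0.00506352]
```

>>> {"method": "jog_arm", "body": {
  "plan": [
    [[0, 0.06, -0.01, 0, 0, 0], [0.3, 0, 0, 0, 0, 0], [0.4, 0, 0, 0, 0, 0], [0.4, 0, 0, 0, 0, 0], [0.4, 0, 0, 0, 0, 0], [0, 0, 0, 0, 0, 0], [0, 0, 0, 0, 0, 0]]
  ]
}}

```text
time_s: 9.3
position: [0.5417, -0.0073, 0.0994]
tool_rot: [[-0.094, 0.996, 0.0], [0.996, 0.094, -0.0], [-0.0, 0.0, -1.0]]
ft_force: [-1.1, 1.1, -0.9]
grip_width: 0.0544
```

```bash
python3 look.py 4; python3 - <<'E'
import cv2
a=cv2.imread('pics/wrist4.png')[100:400,180:460]; b=cv2.imread('pics/side4.png')[160:320,260:400]
cv2.imwrite('pics/c4.png',cv2.hconcat([cv2.resize(a,(400,428)),cv2.resize(b,(375,428),interpolation=cv2.INTER_CUBIC)]))
E
```

```text
t 9.3 pos [ 0.5417 -0.0073  0.0994] yaw 5.41 F [-1.1  1.1 -0.9] w 0.0544 q [-13.  29.  87.  -0.  64. -19.]
shift units [-0.865 -0.011 -0.002] turn [0.001 0.001 0.007]
```

View pics/c4.png

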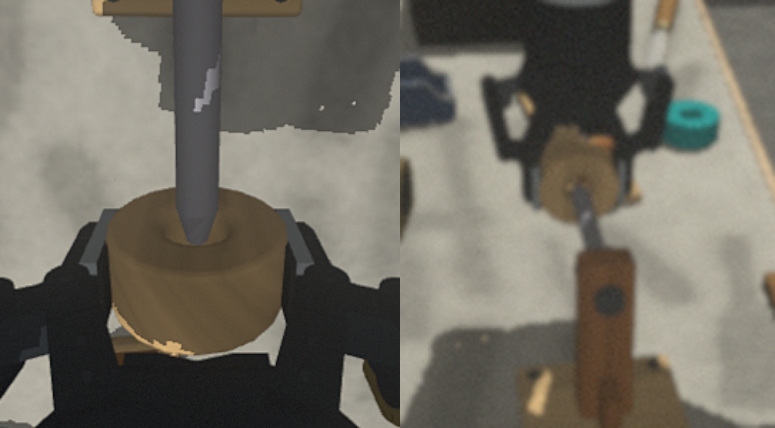

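The rod enters the hole centred, with no contact force. I'll continue toward the flange.

>>> {"method": "jog_arm", "body": {
  "plan": [
    [[0.3, 0, 0, 0, 0, 0], [0.4, 0, 0, 0, 0, 0], [0.4, 0, 0, 0, 0, 0], [0.4, 0, 0, 0, 0, 0], [0.4, 0, 0, 0, 0, 0], [0.2, 0, 0, 0, 0, 0], [0, 0, 0, 0, 0, 0], [0, 0, 0, 0, 0, 0]]
  ]
}}

```text
time_s: 10.2
position: [0.534, 0.0756, 0.0993]
tool_rot: [[-0.093, 0.996, 0.0], [0.996, 0.093, -0.0], [-0.0, 0.0, -1.0]]
ft_force: [0.3, 0.4, -0.5]
grip_width: 0.0545
```

>>> {"method": "jog_arm", "body": {
  "plan": [
    [[0.08, 0, 0, 0, 0, 0], [0.05, 0, 0, 0, 0, 0], [0.05, 0, 0, 0, 0, 0], [0, 0, 0, 0, 0, 0], [0, 0, 0, 0, 0, 0]]
  ]
}}

```text
time_s: 10.7
position: [0.5332, 0.0827, 0.0993]
tool_rot: [[-0.093, 0.996, 0.0], [0.996, 0.093, -0.0], [-0.0, 0.0, -1.0]]
ft_force: [0.1, 0.3, -1.0]
grip_width: 0.0547
```

>>> {"method": "jog_arm", "body": {
  "plan": [
    [[0.03, 0, 0, 0, 0, 0], [0.02, 0, 0, 0, 0, 0], [0, 0, 0, 0, 0, 0], [0, 0, 0, 0, 0, 0]]
  ]
}}

```text
time_s: 11.1
position: [0.533, 0.0847, 0.0993]
tool_rot: [[-0.093, 0.996, -0.0], [0.996, 0.093, -0.0], [-0.0, -0.0, -1.0]]
ft_force: [-0.4, -1.3, -0.3]
grip_width: 0.0547
```

```bash
python3 look.py 5; python3 - <<'E'
from h import *
Z=np.load('side5.npz');P,d=Z['P'],Z['d']
a=cv2.imread('pics/wrist5.png')[100:400,180:460]; b=cv2.imread('pics/side5.png')[200:320,270:390]
cv2.imwrite('pics/c5.png',cv2.hconcat([cv2.resize(a,(400,428)),cv2.resize(b,(375,428),interpolation=cv2.INTER_CUBIC)]))
E
```

```text
t 11.1 pos [0.533  0.0847 0.0993] yaw 5.33 F [-0.4 -1.3 -0.3] w 0.0547 q [-4. 28. 87. -0. 64. -9.]
shift units [-3.176 -0.009 -0.004] turn [-0.     0.    -0.002]
```

View pics/c5.png

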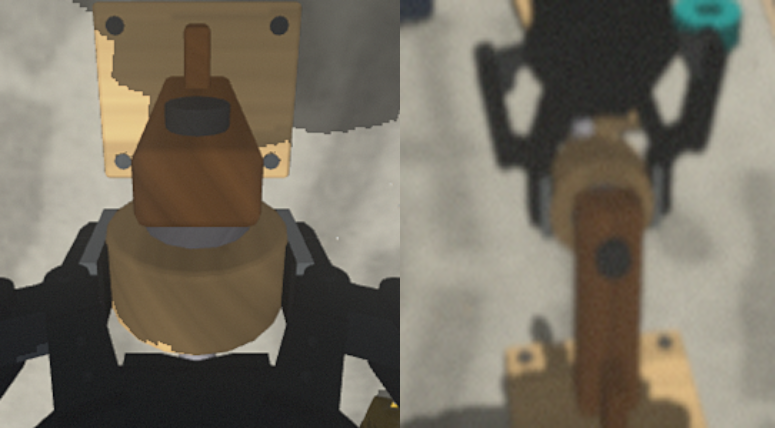

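>>> {"method": "jog_arm", "body": {
  "plan": [
    [[0.03, 0, 0, 0, 0, 0], [0.02, 0, 0, 0, 0, 0], [0, 0, 0, 0, 0, 0], [0, 0, 0, 0, 0, 0]]
  ]
}}

```text
time_s: 11.6
position: [0.533, 0.0847, 0.0994]
tool_rot: [[-0.093, 0.996, 0.0], [0.996, 0.093, -0.004], [-0.004, -0.0, -1.0]]
ft_force: [-0.5, -11.4, -0.5]
grip_width: 0.0548
```

Wheel met the flange (11 N). I'll ease off, lower it onto the rod and release.

>>> {"method": "jog_arm", "body": {
  "plan": [
    [[-0.04, 0, 0.04, 0, 0, 0], [0, 0, 0.05, 0, 0, 0], [0, 0, 0, 0, 0, 0]]
  ]
}}

```text
time_s: 11.9
position: [0.5333, 0.0848, 0.0962]
tool_rot: [[-0.093, 0.996, 0.001], [0.996, 0.093, -0.001], [-0.001, 0.001, -1.0]]
ft_force: [-0.6, -4.4, 4.2]
grip_width: 0.0545
```

>>> {"method": "jog_arm", "body": {
  "plan": [
    [[0, 0, 0, 0, 0, 0], [0, 0, 0, 0, 0, 0], [0, 0, 0, 0, 0, 0], [0, 0, 0, 0, 0, 0], [0, 0, 0, 0, 0, 0], [0, 0, 0, 0, 0, 0], [0, 0, 0, 0, 0, 0]]
  ],
  "grip": 1
}}

```text
time_s: 12.6
position: [0.533, 0.0852, 0.0957]
tool_rot: [[-0.093, 0.996, 0.0], [0.996, 0.093, 0.0], [0.0, 0.0, -1.0]]
ft_force: [0.6, -0.7, -0.4]
grip_width: 0.0855
```

>>> {"method": "jog_arm", "body": {
  "plan": [
    [[0, 0, -0.3, 0, 0, 0], [0, 0, -0.7, 0, 0, 0], [0, 0, -0.8, 0, 0, 0], [0, 0, -0.8, 0, 0, 0], [0, 0, -0.6, 0, 0, 0], [0, 0, 0, 0, 0, 0]]
  ]
}}

```text
time_s: 13.2
position: [0.5342, 0.0851, 0.228]
tool_rot: [[-0.093, 0.996, 0.007], [0.996, 0.093, -0.0], [-0.001, 0.007, -1.0]]
ft_force: [0.1, 0.9, -0.1]
grip_width: 0.0852
```

```bash
python3 look.py 6; python3 - <<'E'
from h import *
Z=np.load('wrist6.npz');P,d=Z['P'],Z['d']
root=np.array([.5314,.0976,.12]); a=np.radians(5.35); X=np.array([np.cos(a),np.sin(a),0]);Y=np.array([-np.sin(a),np.cos(a),0])
q=np.stack([(P-root)@X,(P-root)@Y,P[...,2]-.12],-1)
m=(d>0)&(q[...,2]>.0225)&(q[...,2]<.04)&(abs(q[...,0])<.03)&(q[...,1]<.01)&(q[...,1]>-.06)
p=q[m]; print(len(p),'y',np.percentile(p[:,1],[1,99]),'z max',np.percentile(p[:,2],99),'x',np.percentile(p[:,0],[1,50,99]))
delta([.5301,-.2805,.19],11.2)
E
```

```text
t 13.2 pos [0.5342 0.0851 0.228 ] yaw 5.34 F [ 0.1  0.9 -0.1] w 0.0852 q [-3. 21. 76.  0. 82. -9.]
shift units [-3.18  -0.062  3.215] turn [ 0.049  0.008 -0.002]
649 y [-0.02477004  0.00141276] z max 0.025036427869620334 x [-0.01030925  0.00033075  0.01026577]
t 13.3 pos [0.5329 0.0852 0.2243] yaw 5.33 F [ 0.2  0.  -1. ] w 0.0851 q [-3. 21. 77. -0. 82. -9.]
shift units [-9.095 -0.919  0.857] turn [ 0.006  0.001 -0.683]
```

View pics/wrist6.png

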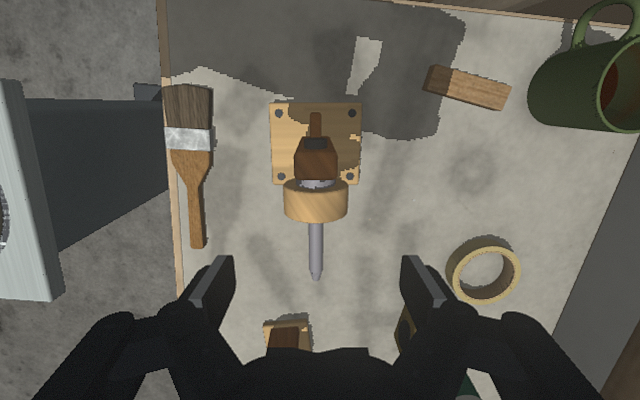

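The wheel sits against the flange with its rim at (316,200). Next is the spacer.

>>> {"method": "jog_arm", "body": {
  "plan": [
    [[0, 0, 0, 0, 0, -0.35], [-0.4, -0.08, 0, 0, 0, -0.33], [-0.9, -0.18, 0, 0, 0, 0], [-0.98, -0.2, 0, 0, 0, 0], [-0.98, -0.2, 0, 0, 0, 0], [-0.98, -0.2, 0, 0, 0, 0], [-0.98, -0.2, 0, 0, 0, 0], [-0.98, -0.2, 0, 0, 0, 0], [-0.98, -0.2, 0, 0, 0, 0], [-0.98, -0.2, 0, 0, 0, 0]]
  ]
}}

```text
time_s: 14.3
position: [0.5296, -0.2493, 0.2226]
tool_rot: [[-0.194, 0.981, -0.002], [0.981, 0.194, 0.001], [0.002, -0.002, -1.0]]
ft_force: [0.6, 0.5, 0.4]
grip_width: 0.0855
```

>>> {"method": "jog_arm", "body": {
  "plan": [
    [[-0.5, -0.1, 0, 0, 0, 0], [-0.3, -0.08, 0, 0, 0, 0], [0, 0, 0.3, 0, 0, 0], [0, 0, 0.5, 0, 0, 0], [0, 0, 0, 0, 0, 0], [0, 0, 0, 0, 0, 0]]
  ]
}}

```text
time_s: 14.9
position: [0.5296, -0.2793, 0.1916]
tool_rot: [[-0.195, 0.981, -0.001], [0.981, 0.195, 0.001], [0.001, -0.001, -1.0]]
ft_force: [-0.3, -1.1, -0.0]
grip_width: 0.0855
```

```bash
python3 - <<'E'
from h import *
delta([.531,-.2805,.056],11.2)
im,d=vision.get_image('wrist'); save('w7.png',im); P=cloud('wrist',d)
for nm,(y0,y1),z0 in [('spacer',(-.31,-.25),.079),('cap',(-.245,-.18),.0768)]:
    R={'wheel':.03,'spacer':.022,'cap':.02}[nm]
    m=(d>0)&(P[...,2]>z0)&(P[...,2]<z0+R+.006)&(P[...,0]>.48)&(P[...,0]<.6)&(P[...,1]<y1)&(P[...,1]>y0); p=P[m]
    if len(p)>30: print(' ',nm,len(p),cv2.minAreaRect(p[:,:2].astype(np.float32)*1000),'z',np.percentile(p[:,2],99))
E
```

```text
t 14.9 pos [ 0.5296 -0.2793  0.1916] yaw 11.26 F [-0.3 -1.1 -0. ] w 0.0855 q [-39.  28.  70.   0.  82. -50.]
shift units [-0.039  0.031  3.391] turn [-0.004 -0.006  0.007]
  spacer 2047 ((531.6452026367188, -279.8819885253906), (42.59653091430664, 40.12984848022461), 10.249723434448242) z 0.09937325984379394
  cap 2600 ((518.2035522460938, -211.65667724609375), (39.85212707519531, 46.11561584472656), 11.154037475585938) z 0.09703514490407912
```

View pics/w7.png

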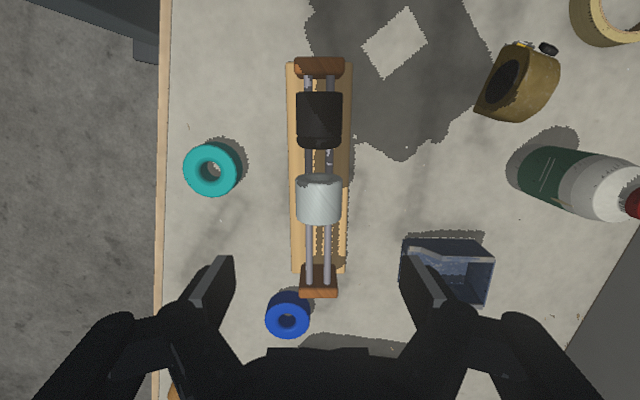

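The spacer is at (318,199), where expected. Going down to grip it.

>>> {"method": "jog_arm", "body": {
  "plan": [
    [[-0.03, 0.04, 0.3, 0, 0, 0], [0, 0, 0.6, 0, 0, 0], [0, 0, 0.7, 0, 0, 0], [0, 0, 0.7, 0, 0, 0], [0, 0, 0.6, 0, 0, 0], [0, 0, 0.35, 0, 0, 0], [0, 0, 0.14, 0, 0, 0], [0, 0, 0, 0, 0, 0], [0, 0, 0, 0, 0, 0]]
  ]
}}

```text
time_s: 15.85
position: [0.5317, -0.2818, 0.0569]
tool_rot: [[-0.194, 0.981, 0.001], [0.981, 0.194, -0.001], [-0.001, 0.001, -1.0]]
ft_force: [0.1, -0.3, 0.8]
grip_width: 0.0856
```

>>> {"method": "jog_arm", "body": {
  "plan": [
    [[0, 0, 0, 0, 0, 0], [0, 0, 0, 0, 0, 0], [0, 0, 0, 0, 0, 0], [0, 0, 0, 0, 0, 0], [0, 0, 0, 0, 0, 0], [0, 0, 0, 0, 0, 0], [0, 0, 0, 0, 0, 0], [0, 0, 0, 0, 0, 0], [0, 0, 0, 0, 0, 0]]
  ],
  "grip": -1,
  "squeeze": 50
}}

```text
time_s: 16.75
position: [0.5314, -0.2817, 0.0567]
tool_rot: [[-0.194, 0.981, 0.001], [0.981, 0.194, -0.001], [-0.001, 0.001, -1.0]]
ft_force: [-1.7, 0.3, 4.8]
grip_width: 0.0392
```

>>> {"method": "jog_arm", "body": {
  "plan": [
    [[0, 0, -0.3, 0, 0, 0], [0, 0, -0.7, 0, 0, 0], [0, 0, -0.7, 0, 0, 0], [0, 0, -0.7, 0, 0, 0], [0, 0, -0.2, 0, 0, 0], [0, 0, 0, 0, 0, 0], [0, 0, 0, 0, 0, 0]]
  ]
}}

```text
time_s: 17.45
position: [0.5308, -0.2812, 0.1589]
tool_rot: [[-0.194, 0.981, -0.002], [0.981, 0.194, 0.001], [0.002, -0.001, -1.0]]
ft_force: [-0.5, 0.1, -1.2]
grip_width: 0.0394
```

```bash
python3 look.py 8
```

```text
t 17.45 pos [ 0.5308 -0.2812  0.1589] yaw 11.17 F [-0.5  0.1 -1.2] w 0.0394 q [-39.  30.  73.  -0.  77. -50.]
shift units [5.803 1.498 1.492] turn [-0.01  -0.011  0.677]
```

View pics/wrist8.png

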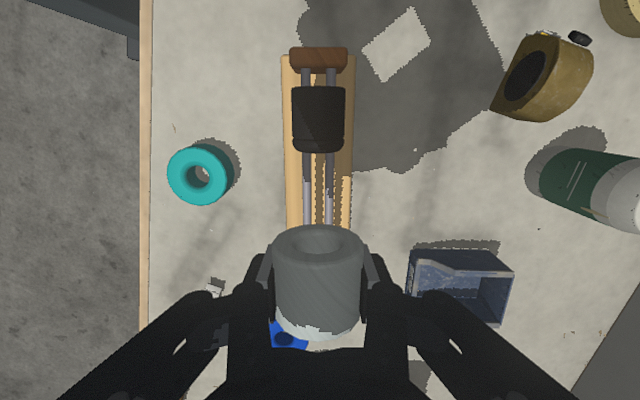

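>>> {"method": "jog_arm", "body": {
  "plan": [
    [[0, 0, 0, 0, 0, 0.34], [0, 0, 0, 0, 0, 0.34], [0.5, 0.09, 0, 0, 0, 0], [0.85, 0.14, 0, 0, 0, 0], [0.85, 0.14, 0, 0, 0, 0], [0.85, 0.14, 0, 0, 0, 0], [0.85, 0.14, 0, 0, 0, 0], [0.85, 0.14, 0, 0, 0, 0], [0.59, 0.12, 0, 0, 0, 0], [0, 0, 0.4, 0, 0, 0]]
  ],
  "squeeze": 60
}}

```text
time_s: 18.55
position: [0.548, -0.0618, 0.145]
tool_rot: [[-0.098, 0.995, 0.002], [0.995, 0.098, 0.0], [-0.0, 0.002, -1.0]]
ft_force: [0.5, -0.5, -1.5]
grip_width: 0.0393
```

>>> {"method": "jog_arm", "body": {
  "plan": [
    [[0, 0, 0.5, 0, 0, 0], [0, 0, 0.5, 0, 0, 0], [0, 0, 0.07, 0, 0, 0], [0, 0, 0, 0, 0, 0], [0, 0, 0, 0, 0, 0]]
  ]
}}

```text
time_s: 19.05
position: [0.548, -0.0653, 0.1021]
tool_rot: [[-0.093, 0.996, 0.001], [0.996, 0.093, -0.0], [-0.0, 0.001, -1.0]]
ft_force: [-0.3, 0.3, -0.6]
grip_width: 0.039
```

```bash
python3 look.py 9; cat >> h.py <<'E'
def st():
    s=env.observe(); R=s['tool_rot']; return '['+','.join('%.4f'%v for v in s['position'])+']', np.degrees(np.arctan2(R[1,1],R[0,1]))
E
python3 - <<'E'
from h import *
import subprocess
p,y=st(); print(subprocess.run(['python3','rel.py','9',p,str(y),'.022'],capture_output=True,text=True).stdout)
E
```

```text
t 19.05 pos [ 0.548  -0.0653  0.1021] yaw 5.36 F [-0.3  0.3 -0.6] w 0.039 q [-19.  29.  85.   0.  65. -24.]
shift units [ 0.594 -0.031  0.065] turn [0.007 0.003 0.001]
rod pts 4858 tip x [0.06633817 0.06805173]
rod axis @tip y,slope,z,slope (mm) [ -0.35  -1.14 -17.08  -0.41] 0.0005499061037064965
part centre y,z [  0.28 -19.  ] std 0.00046315945113311474 5338 front x 0.02192690010982619
face n 2633 y [-0.02015941  0.02070073] z [-0.0414735  -0.00085972]
```

View pics/wrist9.png

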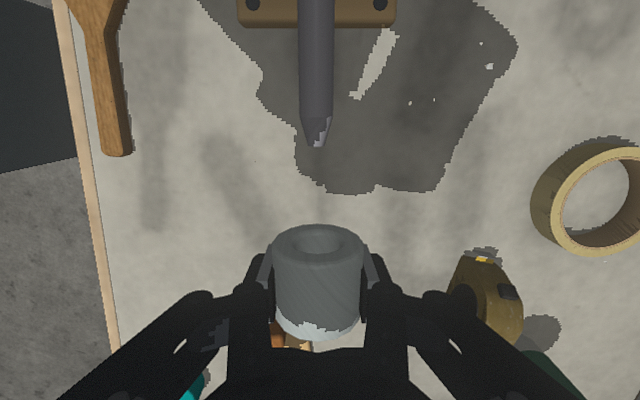

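Correcting by -0.6 mm in y and 1.9 mm down, then inserting.

>>> {"method": "jog_arm", "body": {
  "plan": [
    [[0, -0.015, 0.048, 0, 0, 0], [0.3, 0, 0, 0, 0, 0], [0.4, 0, 0, 0, 0, 0], [0.4, 0, 0, 0, 0, 0], [0.3, 0, 0, 0, 0, 0], [0.1, 0, 0, 0, 0, 0], [0, 0, 0, 0, 0, 0], [0, 0, 0, 0, 0, 0]]
  ]
}}

```text
time_s: 19.95
position: [0.5416, -0.006, 0.0994]
tool_rot: [[-0.093, 0.996, 0.0], [0.996, 0.093, -0.0], [-0.0, 0.0, -1.0]]
ft_force: [0.4, -0.1, -1.3]
grip_width: 0.0388
```

```bash
python3 look.py 10; python3 - <<'E'
import cv2
a=cv2.imread('pics/wrist10.png')[100:400,180:460]; b=cv2.imread('pics/side10.png')[160:320,260:400]
cv2.imwrite('pics/c10.png',cv2.hconcat([cv2.resize(a,(400,428)),cv2.resize(b,(375,428),interpolation=cv2.INTER_CUBIC)]))
E
```

```text
t 19.95 pos [ 0.5416 -0.006   0.0994] yaw 5.33 F [ 0.4 -0.1 -1.3] w 0.0388 q [-13.  29.  87.  -0.  64. -18.]
shift units [-0.899 -0.011 -0.002] turn [ 0.001  0.001 -0.002]
```

View pics/c10.png

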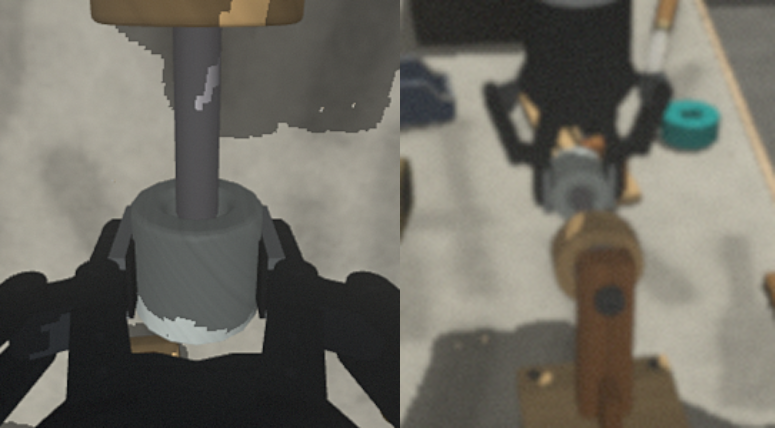

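The rod is inside the spacer bore, centred and with no contact force. Continuing.

>>> {"method": "jog_arm", "body": {
  "plan": [
    [[0.3, 0, 0, 0, 0, 0], [0.4, 0, 0, 0, 0, 0], [0.35, 0, 0, 0, 0, 0], [0.15, 0, 0, 0, 0, 0], [0.05, 0, 0, 0, 0, 0], [0, 0, 0, 0, 0, 0], [0, 0, 0, 0, 0, 0]]
  ]
}}

```text
time_s: 20.75
position: [0.5369, 0.0437, 0.0994]
tool_rot: [[-0.093, 0.996, 0.0], [0.996, 0.093, -0.0], [-0.0, 0.0, -1.0]]
ft_force: [-0.3, -0.6, -0.6]
grip_width: 0.0389
```

>>> {"method": "jog_arm", "body": {
  "plan": [
    [[0.03, 0, 0, 0, 0, 0], [0.03, 0, 0, 0, 0, 0], [0.03, 0, 0, 0, 0, 0], [0, 0, 0, 0, 0, 0], [0, 0, 0, 0, 0, 0]]
  ]
}}

```text
time_s: 21.25
position: [0.5365, 0.0475, 0.0994]
tool_rot: [[-0.093, 0.996, -0.0], [0.996, 0.093, -0.0], [-0.0, -0.0, -1.0]]
ft_force: [-0.1, 0.4, -1.6]
grip_width: 0.0392
```

>>> {"method": "jog_arm", "body": {
  "plan": [
    [[0.03, 0, 0, 0, 0, 0], [0.03, 0, 0, 0, 0, 0], [0, 0, 0, 0, 0, 0], [0, 0, 0, 0, 0, 0]]
  ]
}}

```text
time_s: 21.65
position: [0.5363, 0.05, 0.0994]
tool_rot: [[-0.093, 0.996, 0.0], [0.996, 0.093, -0.0], [-0.0, 0.0, -1.0]]
ft_force: [0.1, 0.1, -0.5]
grip_width: 0.039
```

>>> {"method": "jog_arm", "body": {
  "plan": [
    [[0.03, 0, 0, 0, 0, 0], [0.02, 0, 0, 0, 0, 0], [0, 0, 0, 0, 0, 0], [0, 0, 0, 0, 0, 0]]
  ]
}}

```text
time_s: 22.05
position: [0.5363, 0.05, 0.0994]
tool_rot: [[-0.093, 0.996, 0.0], [0.996, 0.093, -0.004], [-0.004, -0.0, -1.0]]
ft_force: [-0.5, -12.0, -1.5]
grip_width: 0.0391
```

Spacer touches the wheel at y = 0.050, which matches the predicted 0.0497. Releasing it the same way.

>>> {"method": "jog_arm", "body": {
  "plan": [
    [[-0.03, 0, 0.04, 0, 0, 0], [0, 0, 0.04, 0, 0, 0], [0, 0, 0, 0, 0, 0]]
  ]
}}

```text
time_s: 22.35
position: [0.5366, 0.05, 0.0971]
tool_rot: [[-0.093, 0.996, 0.001], [0.996, 0.093, -0.002], [-0.002, 0.001, -1.0]]
ft_force: [-2.3, -6.2, 7.6]
grip_width: 0.0391
```

>>> {"method": "jog_arm", "body": {
  "plan": [
    [[0, 0, 0, 0, 0, 0], [0, 0, 0, 0, 0, 0], [0, 0, 0, 0, 0, 0], [0, 0, 0, 0, 0, 0], [0, 0, 0, 0, 0, 0], [0, 0, 0, 0, 0, 0], [0, 0, 0, 0, 0, 0], [0, 0, 0, 0, 0, 0]]
  ],
  "grip": 1
}}

```text
time_s: 23.15
position: [0.5362, 0.0507, 0.0962]
tool_rot: [[-0.093, 0.996, -0.0], [0.996, 0.093, 0.0], [0.0, -0.0, -1.0]]
ft_force: [0.3, 0.2, 0.7]
grip_width: 0.0852
```

>>> {"method": "jog_arm", "body": {
  "plan": [
    [[0, 0, -0.3, 0, 0, 0], [0, 0, -0.7, 0, 0, 0], [0, 0, -0.8, 0, 0, 0], [0, 0, -0.8, 0, 0, 0], [0, 0, -0.5, 0, 0, 0], [0, 0, 0, 0, 0, 0]]
  ]
}}

```text
time_s: 23.75
position: [0.5372, 0.0506, 0.2239]
tool_rot: [[-0.093, 0.996, 0.007], [0.996, 0.093, -0.001], [-0.001, 0.007, -1.0]]
ft_force: [0.4, 0.4, 0.5]
grip_width: 0.0854
```

```bash
python3 look.py 11; python3 - <<'E'
from h import *
Z=np.load('wrist11.npz');P,d=Z['P'],Z['d']
root=np.array([.5314,.0990,.12]); a=np.radians(5.35); X=np.array([np.cos(a),np.sin(a),0]);Y=np.array([-np.sin(a),np.cos(a),0])
q=np.stack([(P-root)@X,(P-root)@Y,P[...,2]-.12],-1)
for z0,z1,y0,y1 in[(.0205,.04,-.06,.01),(.012,.019,-.1,-.03)]:
    m=(d>0)&(q[...,2]>z0)&(q[...,2]<z1)&(abs(q[...,0])<.03)&(q[...,1]<y1)&(q[...,1]>y0)
    p=q[m]; print(len(p),'y',np.percentile(p[:,1],[1,99]),'z max',np.percentile(p[:,2],99),'x',np.percentile(p[:,0],[1,50,99]))
delta([.5172,-.2120,.19],11.2)
E
```

```text
t 23.75 pos [0.5372 0.0506 0.2239] yaw 5.33 F [0.4 0.4 0.5] w 0.0854 q [ -7.  21.  77.  -0.  82. -13.]
shift units [-2.313 -0.054  3.114] turn [ 0.044  0.01  -0.002]
1229 y [-0.02670467  0.00029659] z max 0.025249069353897823 x [-1.46867797e-02  7.00462884e-05  1.42891572e-02]
1173 y [-0.06630943 -0.0302743 ] z max 0.01706379289137911 x [-1.26713377e-02  1.09588532e-05  1.22625926e-02]
t 23.85 pos [0.536  0.0508 0.2204] yaw 5.33 F [ 0.7 -0.7 -0.7] w 0.0853 q [ -7.  21.  77.   0.  82. -13.]
shift units [-6.497 -1.079  0.761] turn [ 0.003  0.001 -0.683]
```

View pics/wrist11.png

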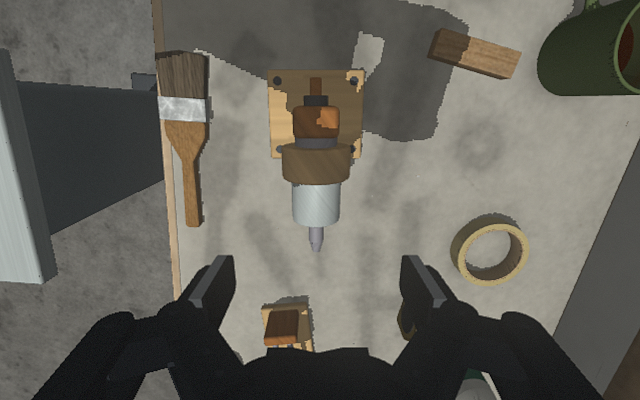

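Spacer is on the rod against the wheel, with its end at (316,218). Now the cap.

>>> {"method": "jog_arm", "body": {
  "plan": [
    [[0, 0, 0, 0, 0, -0.35], [-0.4, -0.11, 0, 0, 0, -0.33], [-0.9, -0.24, 0, 0, 0, 0], [-0.95, -0.26, 0, 0, 0, 0], [-0.95, -0.26, 0, 0, 0, 0], [-0.95, -0.26, 0, 0, 0, 0], [-0.95, -0.26, 0, 0, 0, 0], [-0.75, -0.2, 0, 0, 0, 0], [-0.45, -0.12, 0, 0, 0, 0], [0, 0, 0.3, 0, 0, 0]]
  ]
}}

```text
time_s: 24.85
position: [0.5172, -0.2119, 0.2082]
tool_rot: [[-0.191, 0.982, 0.001], [0.982, 0.191, -0.001], [-0.001, 0.001, -1.0]]
ft_force: [0.4, -0.1, 0.0]
grip_width: 0.085
```

>>> {"method": "jog_arm", "body": {
  "plan": [
    [[0, 0, 0.5, 0, 0, 0], [0, 0, 0, 0, 0, 0], [0, 0, 0, 0, 0, 0]]
  ]
}}

```text
time_s: 25.15
position: [0.5171, -0.2092, 0.1882]
tool_rot: [[-0.194, 0.981, -0.001], [0.981, 0.194, 0.001], [0.001, -0.001, -1.0]]
ft_force: [-0.1, -0.3, 0.2]
grip_width: 0.0855
```

```bash
python3 - <<'E'
from h import *
im,d=vision.get_image('wrist'); save('w12.png',im); P=cloud('wrist',d)
for nm,(y0,y1),z0 in [('cap',(-.245,-.18),.0768)]:
    R={'wheel':.03,'spacer':.022,'cap':.02}[nm]
    m=(d>0)&(P[...,2]>z0)&(P[...,2]<z0+R+.006)&(P[...,0]>.48)&(P[...,0]<.6)&(P[...,1]<y1)&(P[...,1]>y0); p=P[m]
    if len(p)>30: print(' ',nm,len(p),cv2.minAreaRect(p[:,:2].astype(np.float32)*1000),'z',np.percentile(p[:,2],99))
delta([.5176,-.2118,.0555],11.2)
E
```

```text
cap 2097 ((518.1915283203125, -210.9364776611328), (39.69610595703125, 45.97078323364258), 10.998125076293945) z 0.09681704217554131
t 25.2 pos [ 0.5174 -0.2094  0.1887] yaw 11.21 F [ 0.1 -0.4  0.9] w 0.0852 q [-34.  25.  77.   0.  78. -45.]
shift units [-0.06  -0.008  3.331] turn [0.002 0.001 0.001]
```

View pics/w12.png

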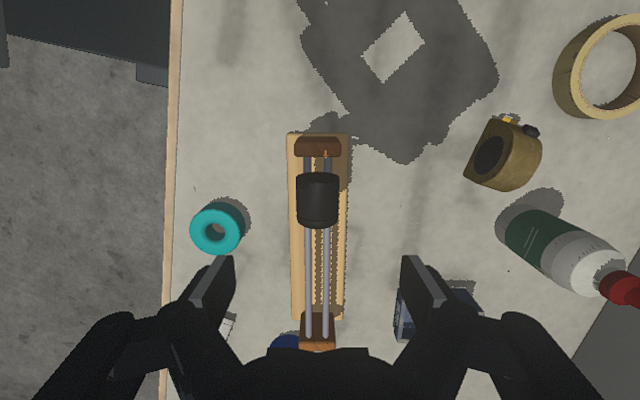

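The cap is at (318,200). Gripping it.

>>> {"method": "jog_arm", "body": {
  "plan": [
    [[-0.05, 0, 0.3, 0, 0, 0], [0, 0, 0.6, 0, 0, 0], [0, 0, 0.7, 0, 0, 0], [0, 0, 0.7, 0, 0, 0], [0, 0, 0.5, 0, 0, 0], [0, 0, 0.35, 0, 0, 0], [0, 0, 0.18, 0, 0, 0], [0, 0, 0, 0, 0, 0], [0, 0, 0, 0, 0, 0]]
  ]
}}

```text
time_s: 26.1
position: [0.5178, -0.2118, 0.0556]
tool_rot: [[-0.194, 0.981, 0.001], [0.981, 0.194, -0.001], [-0.001, 0.001, -1.0]]
ft_force: [0.6, 0.2, 0.6]
grip_width: 0.0853
```

>>> {"method": "jog_arm", "body": {
  "plan": [
    [[0, 0, 0, 0, 0, 0], [0, 0, 0, 0, 0, 0], [0, 0, 0, 0, 0, 0], [0, 0, 0, 0, 0, 0], [0, 0, 0, 0, 0, 0], [0, 0, 0, 0, 0, 0], [0, 0, 0, 0, 0, 0], [0, 0, 0, 0, 0, 0], [0, 0, 0, 0, 0, 0]]
  ],
  "grip": -1,
  "squeeze": 50
}}

```text
time_s: 27.0
position: [0.5176, -0.2117, 0.0555]
tool_rot: [[-0.194, 0.981, 0.001], [0.981, 0.194, -0.0], [-0.001, 0.0, -1.0]]
ft_force: [-1.0, -0.1, 5.6]
grip_width: 0.0382
```

>>> {"method": "jog_arm", "body": {
  "plan": [
    [[0, 0, -0.3, 0, 0, 0], [0, 0, -0.7, 0, 0, 0], [0, 0, -0.7, 0, 0, 0], [0, 0, -0.7, 0, 0, 0], [0, 0, -0.2, 0, 0, 0], [0, 0, 0, 0, 0, 0], [0, 0, 0, 0, 0, 0]]
  ]
}}

```text
time_s: 27.7
position: [0.517, -0.2113, 0.1579]
tool_rot: [[-0.194, 0.981, -0.002], [0.981, 0.194, 0.001], [0.001, -0.001, -1.0]]
ft_force: [-0.2, 0.4, -1.7]
grip_width: 0.0385
```

```bash
python3 look.py 13
```

```text
t 27.7 pos [ 0.517  -0.2113  0.1579] yaw 11.17 F [-0.2  0.4 -1.7] w 0.0385 q [-34.  26.  80.  -0.  74. -46.]
shift units [4.022 1.497 1.463] turn [-0.01  -0.009  0.677]
```

View pics/wrist13.png

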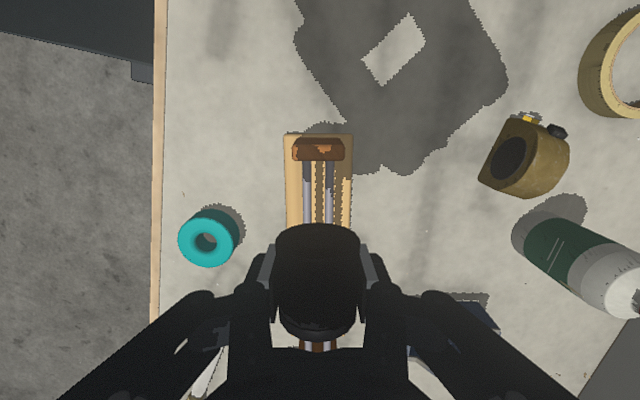

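>>> {"method": "jog_arm", "body": {
  "plan": [
    [[0, 0, 0, 0, 0, 0.34], [0, 0, 0, 0, 0, 0.34], [0.4, 0.12, 0, 0, 0, 0], [0.7, 0.21, 0, 0, 0, 0], [0.7, 0.21, 0, 0, 0, 0], [0.7, 0.21, 0, 0, 0, 0], [0.7, 0.21, 0, 0, 0, 0], [0.37, 0.11, 0, 0, 0, 0], [0, 0, 0, 0, 0, 0], [0, 0, 0.4, 0, 0, 0]]
  ],
  "squeeze": 60
}}

```text
time_s: 28.8
position: [0.5477, -0.0657, 0.1441]
tool_rot: [[-0.094, 0.996, 0.003], [0.996, 0.094, -0.002], [-0.002, 0.003, -1.0]]
ft_force: [0.2, 0.5, -0.0]
grip_width: 0.038
```

>>> {"method": "jog_arm", "body": {
  "plan": [
    [[0, 0, 0.5, 0, 0, 0], [0, 0, 0.5, 0, 0, 0], [0, 0, 0.06, 0, 0, 0], [0, 0, 0, 0, 0, 0], [0, 0, 0, 0, 0, 0]]
  ]
}}

```text
time_s: 29.3
position: [0.5473, -0.066, 0.1015]
tool_rot: [[-0.093, 0.996, 0.001], [0.996, 0.093, -0.001], [-0.001, 0.001, -1.0]]
ft_force: [0.9, 0.3, -1.4]
grip_width: 0.0382
```

```bash
python3 look.py 14; python3 - <<'E'
from h import *
import subprocess
p,y=st(); 
print(subprocess.run(['sed','-i','s/(q\[...,0\]>.03)/(q[...,0]>.04)/;s/r=p\[(p\[:,0\]>tip+.015)\]/r=p[(p[:,0]>tip+.013)\&(p[:,0]<tip+.031)]/','rel.py']))
print(subprocess.run(['python3','rel.py','14',p,str(y),'.02'],capture_output=True,text=True))
E
```

```text
t 29.3 pos [ 0.5473 -0.066   0.1015] yaw 5.32 F [ 0.9  0.3 -1.4] w 0.0382 q [-19.  29.  85.  -0.  65. -24.]
shift units [ 0.609 -0.014  0.05 ] turn [ 0.009  0.005 -0.004]
CompletedProcess(args=['sed', '-i', 's/(q\\[...,0\\]>.03)/(q[...,0]>.04)/;s/r=p\\[(p\\[:,0\\]>tip+.015)\\]/r=p[(p[:,0]>tip+.013)\\&(p[:,0]<tip+.031)]/', 'rel.py'], returncode=0)
CompletedProcess(args=['python3', 'rel.py', '14', '[0.5473,-0.0658,0.1016]', '5.323622133338421', '.02'], returncode=0, stdout='rod pts 8543 tip x [0.06700516 0.06982242]\nrod axis @tip y,slope,z,slope (mm) [   0.51  -11.92  -13.54 -220.45] 0.004656711767734107\npart centre y,z [  0.24 -19.67] std 0.0004897149994914838 5297 front x 0.02354847825932903\nface n 2266 y [-0.01845201  0.01887552] z [-0.04008062 -0.00241485]\n', stderr='')<stdin>:4: SyntaxWarning: invalid escape sequence '\['
```

View pics/wrist14.png

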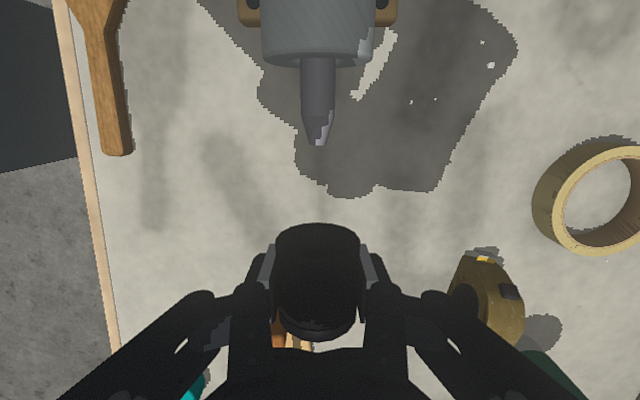

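```bash
python3 - <<'E'
from h import *
from scipy.optimize import least_squares
p,y=st(); T=np.array(eval(p)); Z=np.load('wrist14.npz'); d,P=Z['d'],Z['P']; q=(P-T)@Rt(y)
r=q[(d>0)&(abs(q[...,1])<.012)&(q[...,0]>.080)&(q[...,0]<.093)&(abs(q[...,2]+.02)<.013)]
f=lambda v: np.hypot(r[:,1]-v[0],r[:,2]-v[1])-.007
s=least_squares(f,[0,-.02],loss='soft_l1',f_scale=.0007); print(len(r),s.x*1000,np.std(s.fun))
for o in (.08,.0865): 
    k=r[(r[:,0]>o)&(r[:,0]<o+.0065)]; print(k[:,1].min(),k[:,1].max(),k[:,2].min())
E
```

```text
1236 [  0.28297493 -17.62357282] 0.0005359547969807166
-0.006467041928405969 0.0069574119914412825 -0.026923119791131267
-0.006732911772992838 0.007298677067367671 -0.025958062625276584
```

Lateral alignment is within 0.1 mm, and the cap is 2 mm too high. I'll lower it and insert.

>>> {"method": "jog_arm", "body": {
  "plan": [
    [[0, 0, 0.05, 0, 0, 0], [0.3, 0, 0, 0, 0, 0], [0.35, 0, 0, 0, 0, 0], [0.35, 0, 0, 0, 0, 0], [0.2, 0, 0, 0, 0, 0], [0.1, 0, 0, 0, 0, 0], [0, 0, 0, 0, 0, 0], [0, 0, 0, 0, 0, 0]]
  ]
}}

```text
time_s: 30.2
position: [0.5421, -0.0138, 0.0986]
tool_rot: [[-0.093, 0.996, 0.0], [0.996, 0.093, -0.0], [-0.0, 0.0, -1.0]]
ft_force: [-0.4, 1.2, -0.1]
grip_width: 0.038
```

```bash
python3 look.py 15; python3 - <<'E'
import cv2
a=cv2.imread('pics/wrist15.png')[100:400,180:460]; b=cv2.imread('pics/side15.png')[160:320,260:400]
cv2.imwrite('pics/c15.png',cv2.hconcat([cv2.resize(a,(400,428)),cv2.resize(b,(375,428),interpolation=cv2.INTER_CUBIC)]))
E
```

```text
t 30.2 pos [ 0.5421 -0.0138  0.0986] yaw 5.33 F [-0.4  1.2 -0.1] w 0.038 q [-14.  29.  87.  -0.  64. -19.]
shift units [-0.701 -0.005 -0.022] turn [ 0.001  0.001 -0.002]
```

View pics/c15.png

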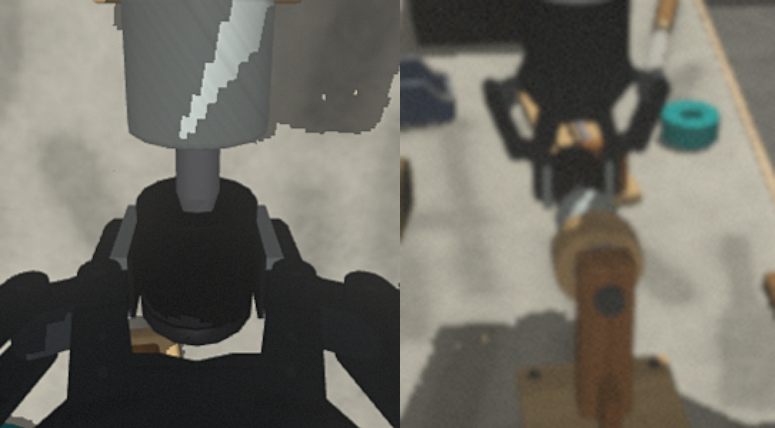

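>>> {"method": "jog_arm", "body": {
  "plan": [
    [[0, 0, -0.02, 0, 0, 0], [0.15, 0, 0, 0, 0, 0], [0.15, 0, 0, 0, 0, 0], [0.12, 0, 0, 0, 0, 0], [0.06, 0, 0, 0, 0, 0], [0, 0, 0, 0, 0, 0], [0, 0, 0, 0, 0, 0]]
  ]
}}

```text
time_s: 31.0
position: [0.5403, 0.0055, 0.0994]
tool_rot: [[-0.093, 0.996, 0.0], [0.996, 0.093, -0.0], [-0.0, 0.0, -1.0]]
ft_force: [-0.8, -0.7, -0.3]
grip_width: 0.0382
```

>>> {"method": "jog_arm", "body": {
  "plan": [
    [[0.03, 0, 0, 0, 0, 0], [0.03, 0, 0, 0, 0, 0], [0, 0, 0, 0, 0, 0], [0, 0, 0, 0, 0, 0]]
  ]
}}

```text
time_s: 31.4
position: [0.54, 0.0078, 0.0994]
tool_rot: [[-0.093, 0.996, 0.0], [0.996, 0.093, -0.0], [-0.0, 0.0, -1.0]]
ft_force: [0.3, -0.0, -1.1]
grip_width: 0.0378
```

>>> {"method": "jog_arm", "body": {
  "plan": [
    [[0.02, 0, 0, 0, 0, 0], [0.02, 0, 0, 0, 0, 0], [0, 0, 0, 0, 0, 0], [0, 0, 0, 0, 0, 0]]
  ]
}}

```text
time_s: 31.8
position: [0.5401, 0.0083, 0.0995]
tool_rot: [[-0.093, 0.996, 0.0], [0.996, 0.093, -0.002], [-0.002, 0.0, -1.0]]
ft_force: [0.8, -6.4, -1.1]
grip_width: 0.0379
```

Contact exactly where predicted (y = 0.0083). One more light push, then ease off and release.

>>> {"method": "jog_arm", "body": {
  "plan": [
    [[0.03, 0, 0, 0, 0, 0], [0, 0, 0, 0, 0, 0], [0, 0, 0, 0, 0, 0], [-0.05, 0, 0, 0, 0, 0], [0, 0, 0.05, 0, 0, 0], [0, 0, 0, 0, 0, 0]]
  ]
}}

```text
time_s: 32.4
position: [0.5401, 0.0083, 0.0973]
tool_rot: [[-0.093, 0.996, 0.0], [0.996, 0.093, -0.001], [-0.001, 0.0, -1.0]]
ft_force: [0.7, -4.6, -0.7]
grip_width: 0.0379
```

>>> {"method": "jog_arm", "body": {
  "plan": [
    [[0, 0, 0, 0, 0, 0], [0, 0, 0, 0, 0, 0], [0, 0, 0, 0, 0, 0], [0, 0, 0, 0, 0, 0], [0, 0, 0, 0, 0, 0], [0, 0, 0, 0, 0, 0], [0, 0, 0, 0, 0, 0], [0, 0, 0, 0, 0, 0]]
  ],
  "grip": 1
}}

```text
time_s: 33.2
position: [0.5399, 0.0086, 0.0974]
tool_rot: [[-0.093, 0.996, -0.0], [0.996, 0.093, 0.0], [0.0, -0.0, -1.0]]
ft_force: [-0.1, 0.4, 0.6]
grip_width: 0.0858
```

>>> {"method": "jog_arm", "body": {
  "plan": [
    [[0, 0, -0.3, 0, 0, 0], [0, 0, -0.7, 0, 0, 0], [0, 0, -0.8, 0, 0, 0], [0, 0, -0.8, 0, 0, 0], [0, 0, -0.5, 0, 0, 0], [-0.3, 0, 0, 0, 0, 0], [-0.4, 0, 0, 0, 0, 0], [-0.3, 0, 0, 0, 0, 0], [0, 0, 0, 0, 0, 0], [0, 0, 0, 0, 0, 0]]
  ]
}}

```text
time_s: 34.2
position: [0.5434, -0.0317, 0.2206]
tool_rot: [[-0.092, 0.996, -0.002], [0.996, 0.092, 0.001], [0.001, -0.002, -1.0]]
ft_force: [0.2, 0.1, 0.1]
grip_width: 0.0855
```

```bash
python3 look.py 16; python3 - <<'E'
from h import *
Z=np.load('wrist16.npz');P,d=Z['P'],Z['d']
root=np.array([.5314,.0990,.12]); a=np.radians(5.35); X=np.array([np.cos(a),np.sin(a),0]);Y=np.array([-np.sin(a),np.cos(a),0])
q=np.stack([(P-root)@X,(P-root)@Y,P[...,2]-.12],-1)
for n,y0,y1,z0 in[('wheel',-.026,-.003,.018),('spacer',-.064,-.032,.01),('cap',-.118,-.072,.009)]:
    m=(d>0)&(q[...,2]>z0)&(q[...,2]<.04)&(abs(q[...,0])<.03)&(q[...,1]<y1)&(q[...,1]>y0)
    p=q[m]; h=p[p[:,2]>np.percentile(p[:,2],99.5)-.002]
    print(n,len(p),'y',np.percentile(p[:,1],[1,99]).round(4),'z top',np.percentile(p[:,2],99).round(4),'x',np.percentile(p[:,0],[1,50,99]).round(4),'slopes x,z', np.polyfit(h[:,1],h[:,0],1)[0].round(3),np.polyfit(h[:,1],h[:,2],1)[0].round(3))
m=(d>0)&(q[...,2]>0)&(abs(q[...,0])<.006); print('end y',np.percentile(q[m&(q[...,1]>-.15)][:,1],0.5))
im,dd=vision.get_image('top'); save('top16.png',im); Pt=cloud('top',dd)
for n,r in [('brush',[.5]),('tape_measure',0),('small_bin',0)]:
    for o in spotter.trace('top',n)[:2]:
        p=Pt[o['pixels']&(dd>0)]; print(n,round(o['score'],2),np.median(p,0).round(4))
E
```

```text
t 34.2 pos [ 0.5434 -0.0317  0.2206] yaw 5.26 F [0.2 0.1 0.1] w 0.0855 q [-16.  22.  76.   0.  82. -21.]
shift units [-0.257  0.008  3.026] turn [-0.011 -0.005 -0.01 ]
wheel 2186 y [-0.0257 -0.0032] z top 0.0276 x [-0.0193  0.0013  0.0213] slopes x,z 0.021 -0.005
spacer 2004 y [-0.0637 -0.0323] z top 0.0196 x [-0.0157  0.0006  0.0176] slopes x,z 0.012 0.003
cap 1764 y [-0.1121 -0.0722] z top 0.0171 x [-0.0134  0.0014  0.0158] slopes x,z -0.003 0.007
end y -0.12054031061436646
brush 0.76 [ 0.3772 -0.0063  0.0133]
tape_measure 0.83 [ 0.6967 -0.1424  0.0529]
small_bin 0.56 [ 0.7059 -0.3664  0.0055]
```

View pics/wrist16.png

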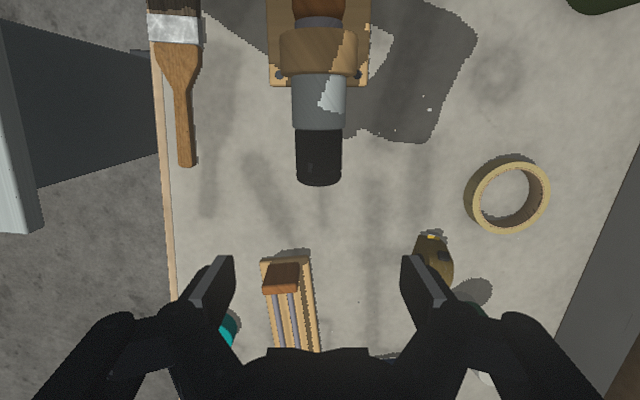

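View pics/top16.png

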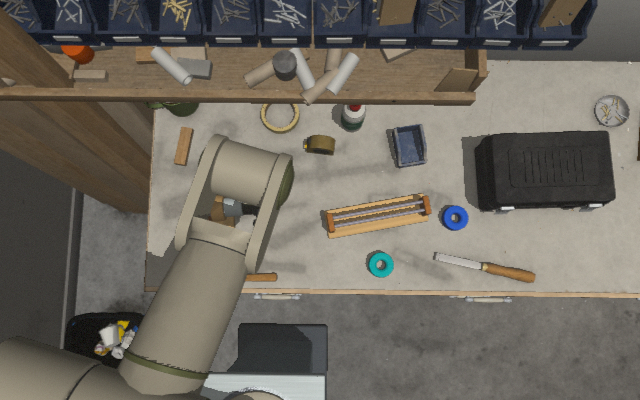

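Wheel, spacer and cap are in line on the rod and touching: in the wrist view the cap spans (318,130) to (318,185). The gripper is clear and the bystanders are where they were.

```bash
python3 -c "
from h import *
print(close_job())"
```

```text
the job is handed in; nothing more can be done
None
```

The wheel, spacer and cap are on the rod in that order, released, and the job was handed in at about 34 s. No verdict is reported.

- **Assembly:** I pushed the wheel against the flange (11 N), the spacer against the wheel (12 N) and the cap's rim against the spacer (about 6 N, plus one further light push). The spacer and cap each made contact within 0.5 mm of where the measured sizes said they should.
- **Final check:** In the last wrist picture all three sit in line within about 1.5 mm sideways. Tilt is at most 0.02 rad, and they hang 2.5 to 3 mm below the rod's axis, which is inside the limits. The cap's centre is about 91 mm from the flange.
- **Bystanders:** The tape measure and bin read within 1.5 mm of their starting positions.
- **Check that disagreed:** The brush's last top-view position could not be compared, because the arm hid most of it. It shows undisturbed in the wrist view, and the gripper never came near it.

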